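# Close the storage jars from the stack of lids

## Task

The four storage jars have been washed and their wooden lids stand in a stack on the dish. Take the stack apart and close every jar with its own lid, so that each lid sits level and fully home on the rim; leave the jars standing upright where they are, and do not disturb the drinking glass or the kitchen timer.

Things in the scene. Friction and masses are not known exactly. Their poses are not given: they have to be found in the camera images.
- lid_xl_center (a point): centre of the largest of 4 round wooden lids, lowest in the stack, on a round blue-rimmed dish (171 mm wide, 13 mm high). 30 mm high, about 60 g: a flat disc 70 mm wide, 16 mm thick (grip it across its edge), on a plug 14 mm deep that tapers from 54 to 44 mm wide. Point on the axis, 15 mm below the flat top, 1 mm above the disc's underside; z up
- lid_l_center (a point): centre of the second largest of 4 round wooden lids, second from below in the stack. 30 mm high, about 48 g: a flat disc 61 mm wide, 16 mm thick (grip it across its edge), on a plug 14 mm deep that tapers from 45 to 35 mm wide. Point on the axis, 15 mm below the flat top, 1 mm above the disc's underside; z up
- lid_m_center (a point): centre of the third largest of 4 round wooden lids, third from below in the stack. 30 mm high, about 36 g: a flat disc 52 mm wide, 16 mm thick (grip it across its edge), on a plug 14 mm deep that tapers from 36 to 26 mm wide. Point on the axis, 15 mm below the flat top, 1 mm above the disc's underside; z up
- lid_s_center (a point): centre of the smallest of 4 round wooden lids, on top of the stack. 30 mm high, about 26 g: a flat disc 43 mm wide, 16 mm thick (grip it across its edge), on a plug 14 mm deep that tapers from 27 to 17 mm wide. Point on the axis, 15 mm below the flat top, 1 mm above the disc's underside; z up
- mouth_xl (a point): centre of the mouth, at rim height, of the largest of 4 open white stoneware jars: 120 mm high, body 74 mm wide, straight neck 68 mm wide for the top 24 mm, mouth 58 mm wide, wall 5 mm. Loose, upright on the worktop, z up. Takes the 70 mm lid, whose disc then lies flat on the rim (lid centre 1 mm above this point)
- mouth_l (a point): centre of the mouth, at rim height, of the second largest of 4 open white stoneware jars: 105 mm high, body 65 mm wide, straight neck 59 mm wide for the top 24 mm, mouth 49 mm wide, wall 5 mm. Loose, upright on the worktop, z up. Takes the 61 mm lid, whose disc then lies flat on the rim (lid centre 1 mm above this point)
- mouth_m (a point): centre of the mouth, at rim height, of the third largest of 4 open white stoneware jars: 92 mm high, body 56 mm wide, straight neck 50 mm wide for the top 24 mm, mouth 40 mm wide, wall 5 mm. Loose, upright on the worktop, z up. Takes the 52 mm lid, whose disc then lies flat on the rim (lid centre 1 mm above this point)
- mouth_s (a point): centre of the mouth, at rim height, of the smallest of 4 open white stoneware jars: 80 mm high, body 47 mm wide, straight neck 41 mm wide for the top 24 mm, mouth 31 mm wide, wall 5 mm. Loose, upright on the worktop, z up. Takes the 43 mm lid, whose disc then lies flat on the rim (lid centre 1 mm above this point)
- glass_center (a point): centre of a clear drinking glass, 81 mm across and 91 mm high, standing near the work; loose, to be left alone
- timer_center (a point): centre of a white round kitchen timer, 62 mm across and 47 mm high, standing near the work; loose, to be left alone
Mind the look-alikes: they are no part of the job. What is shaped like the part that bears lid_m_center but pink or turquoise is not meant.

How it is judged:
By the outcome, as a careful person would: the job done as asked, in the order asked, and still so for the second after the job is handed in, with the robot touching nothing.
It also fails if it takes over 120 s, if anything falls off the work surface, if the arm or the gripper's body presses on something with over 40 N, if the wrist force passes 120 N, or if a joint passes its speed limit or range.

## Robot

A 6-joint arm with a two-finger parallel gripper is mounted at the origin on a cart in front of the work surface, level with it; the furniture and walls round the work are solid. World frame = base frame: x ahead of the robot, y to its left, z up, the work surface at z = 0. Lengths are in m, angles in rad, forces in N, time in s.
With the tool pointing down it reaches from about 0.425 to 1.125 m from the base axis. Payload 14.9 kg.
Tool frame: the origin (TCP) lies at the very end of the fingers, on their centre line; the grasp point (between the pads) lies 19 mm behind it (r.grasp_offset is the distance from the TCP to the grasp point, in m); x points along the fingers, z is the direction in which the jaws open and shut, and the axes are right-handed (so a half turn about x gives the same grasp; the last joint's range is limited). The gripper opens to 91 mm and grips with 3 to 60 N. Pads are 32 mm wide; open, the fingers measure 118 mm over their backs; the gripper's body (76 mm by 178 mm) begins 60 mm behind the grasp point.
Start: joints at [-1.137, 0.379, 1.734, -0, 1.028, -0.033], TCP at [0.315, -0.625, 0.175] pointing down, gripper open.
Joint ranges: [-2.77, 2.77], [-0.74, 2.19], [0, 2.66], [-1.06, 4.2], [0.31, 2.87], [-3.08, 3.08]. Speed limits (rad/s): [1.89, 1.89, 2.39, 3.14, 3.14, 3.14].

## Interface

Orientations are given as a 3x3 rotation matrix whose columns are the frame's x, y, z axes.
In Python, from bench import telemetry, get_image, ticket, r gives the robot as it stands.
- The arm moves only by the shell command python3 -m handwheel 'ROWS' [FORCE]. ROWS is JSON, a list of rows, each a list of 7 numbers: the shift along the tool's x, y, z in cm, then the turn, a rotation vector about the tool's x, y, z in degrees, then the opening, from 0 (shut) to 1 (fully open). In form: [[x, y, z, ax, ay, az, gripper], ...]. A call has 1 to 12 rows; each row shifts and turns the commanded pose from where the row before left it, along the tool's axes as they then stand; what a row does not reach is not made up. A row lasts 1/10 s, in which the tool goes at most 50 mm and 8.59 degrees, less where a joint would pass 70% of its speed; a pose out of reach is approached as far as the arm can. A call is refused whole if a number of a shift passes 5 or a number of a turn 8.59, either way. A call with a gripper value outside its range is refused whole. The fingers move at their own pace and stop on an object; FORCE is the grip in N (left out, the last holds). Time passes only in rows, so rows that do not move let the fingers close. It gives the time, the measured TCP pose, the force and the opening at its end, in the units of the state.
- telemetry.get_obs(): the state, without advancing time (a new reading comes with each control period).
- get_image(name): name is "scene" or "top"; returns a dict with "pixels" (420x560x3 uint8, blue, green, red), "mtx" (3x3 intrinsics, pixels), "R" (3x3) and "t" (3): a world point X has camera coordinates R X + t. Camera axes: x right, y down, z forward; pixel columns grow to the right and rows downward; lengths in m; the calibration is good to about 2 mm. A picture is of the moment at which its call begins. There is no depth.
- ticket.close_job(): hands the job in, once; it reports no verdict.
The state is a dict: "clock": time; "joint_positions": joint angles; "joint_vel": joint speeds; "joint_efforts": joint torques, N m; "tcp_pos": TCP position; "eef_rot": TCP orientation; "wrist_force": force on the tool from outside, world axes, zero at the start; "moment": the same for the moment, N m; "grip_width": finger opening in m.
Only numpy, scipy, OpenCV 4.12 (cv2) and the standard library are available. Lean on these libraries where they do the work, as an engineer would, in place of code of your own. Each camera call takes 0.05 s, during which the arm holds its last target.

## Working session

There is one attempt and no reset: what is moved stays moved. The work goes in short steps, Python scripts to look and compute and a shell command to move; the robot and the scene stay as the last step left them, time stands still between calls to the robot, and variables do not carry over. Pictures are saved under pics/ and viewed, and the job is handed in when it is done.

```bash
ls; mkdir -p pics; python3 - <<'E'
from bench import telemetry, get_image, ticket, r
import cv2
for n in("scene","top"):
    d=get_image(n); cv2.imwrite(f"pics/{n}0.png",d["pixels"]); print(n,d["mtx"],d["R"],d["t"])
o=telemetry.get_obs()
for k,v in o.items(): print(k,v)
print(r.grasp_offset)
E
```

```text
pics
scene [[391.08854533   0.         281.17991228]
 [  0.         391.08854533 204.64892691]
 [  0.           0.           1.        ]] [[-0.45173418 -0.89204399  0.01391928]
 [-0.40398181  0.19061728 -0.8946864 ]
 [ 0.79544637 -0.40978356 -0.44647788]] [0.20719389 0.32333823 0.75472893]
top [[398.01545221   0.         279.23608331]
 [  0.         398.01545221 211.14077152]
 [  0.           0.           1.        ]] [[-0.01149246 -0.99989896  0.00836597]
 [-0.98478446  0.0098671  -0.1734999 ]
 [ 0.17339982 -0.01023261 -0.98479835]] [-0.04835313  0.58450771  1.16560542]
clock 0.1
joint_positions [-1.13732320e+00  3.79368231e-01  1.73471829e+00 -1.61524195e-05
  1.02849786e+00 -3.33266159e-02]
joint_vel [ 0.00190561 -0.00121516 -0.00073262  0.00144303 -0.00123362  0.00186633]
joint_efforts [ 2.45282186e-03 -7.65046835e+01 -4.35294986e+01  6.53072563e-02
  3.97836522e-02 -1.28826349e-05]
tcp_pos [ 0.31483057 -0.62476463  0.17424742]
eef_rot [[-4.29105373e-04  8.93009321e-01  4.50037963e-01]
 [ 8.94192724e-04  4.50038167e-01 -8.93008874e-01]
 [-9.99999508e-01  1.92257664e-05 -9.91636233e-04]]
wrist_force [ 0.21205532  0.5789088  -0.30550932]
moment [ 0.00578373  0.00735451 -0.01770497]
grip_width 0.09122918061341143
0.0188
```

View pics/scene0.png

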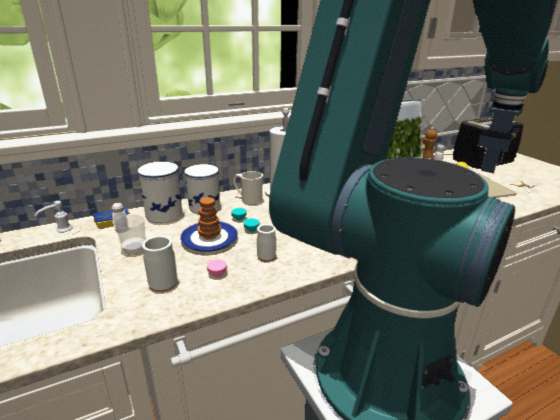

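View pics/top0.png

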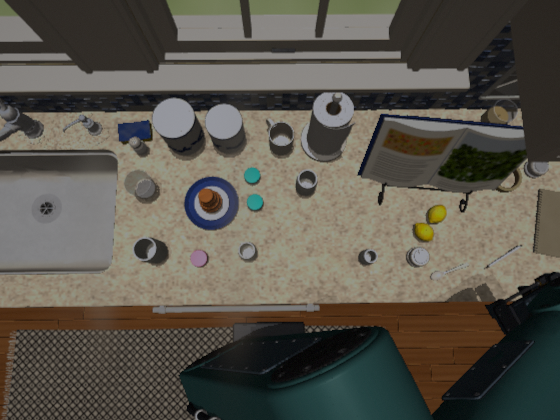

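```bash
python3 - <<'E'
import cv2
a=cv2.imread("pics/top0.png")
cv2.imwrite("pics/top0a.png",cv2.resize(a[130:290,110:310],None,fx=4,fy=4,interpolation=cv2.INTER_CUBIC)[:, :800][:600])
cv2.imwrite("pics/top0b.png",cv2.resize(a[150:290,280:450],None,fx=4,fy=4,interpolation=cv2.INTER_CUBIC))
E
```

```text
(no output)
```

View pics/top0a.png

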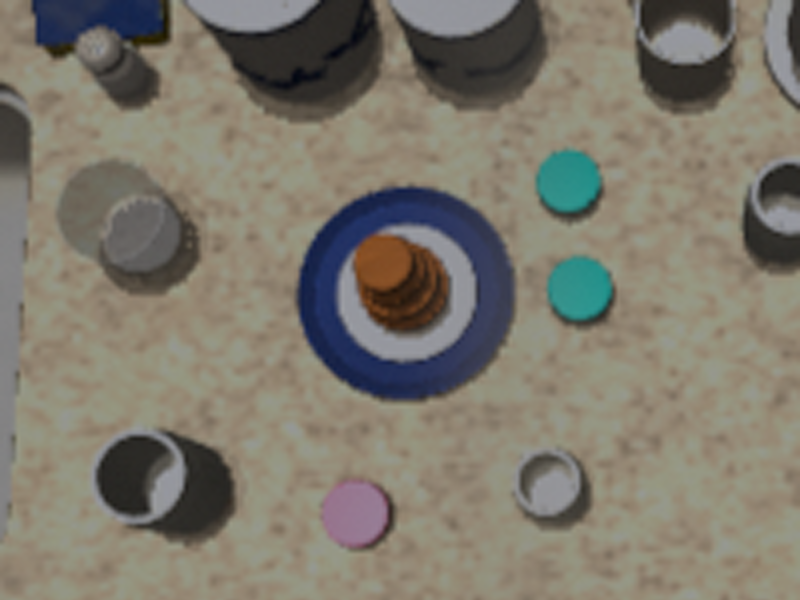

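View pics/top0b.png

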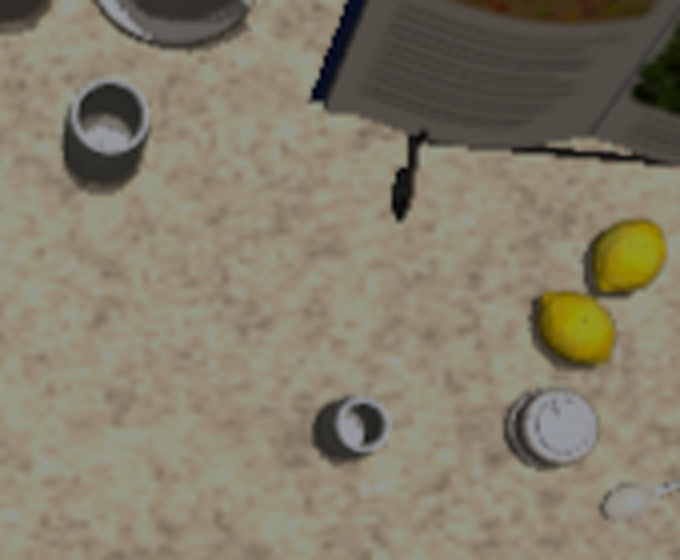

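```bash
cat > h.py <<'E'
import numpy as np, cv2
from bench import telemetry, get_image, ticket, r
from scipy.optimize import minimize
def proj(c,X):
    p=np.atleast_2d(X)@np.array(c["R"]).T+c["t"]; p=p@np.array(c["mtx"]).T; return p[:,:2]/p[:,2:]
def ray(c,uv,z):
    R=np.array(c["R"]);o=-R.T@c["t"]; d=R.T@np.linalg.inv(c["mtx"])@[uv[0],uv[1],1]; return o+d*(z-o[2])/d[2]
def circ(x,y,z,rad,n=180):
    a=np.linspace(0,2*np.pi,n,endpoint=False); return np.c_[x+rad*np.cos(a),y+rad*np.sin(a),np.full(n,z)]
def score(c,L,x,y,z,rad,sgn,dr=0.002,arc=None):
    def s(rr):
        p=proj(c,circ(x,y,z,rr)).astype(np.float32); return cv2.remap(L,p[:,0],p[:,1],cv2.INTER_LINEAR)
    a=s(rad-dr).reshape(180,-1);b=s(rad+dr).reshape(180,-1)
    w=np.abs(a-b).sum(1) if sgn==0 else sgn*(a-b).sum(1)
    if arc is not None: w=w[arc]
    return np.clip(w,-60,60).mean()
def fit(c,guess,z,rad,sgn=0,rng=0.012,st=0.001,arc=None,gray=True):
    im=c["pixels"].astype(np.float32)
    if gray: im=im.mean(2)
    best=(-1e9,)
    for s,rn in((st,rng),(st/4,st*1.5)):
        g=guess if s==st else best[1:]
        for x in np.arange(g[0]-rn,g[0]+rn+1e-9,s):
            for y in np.arange(g[1]-rn,g[1]+rn+1e-9,s):
                q=score(c,im,x,y,z,rad,sgn,arc=arc)
                if q>best[0]: best=(q,x,y)
    return best
E
cat > m.py <<'E'
from h import *
c=get_image("top"); ov=c["pixels"].copy()
ov=cv2.resize(ov,None,fx=4,fy=4,interpolation=cv2.INTER_CUBIC)
def draw(X,col):
    p=(proj(c,X)*4+1.5); cv2.polylines(ov,[np.round(p).astype(int)],True,col,1)
for n,uv,z,ro in(("xl",(145,249),.12,.034),("l",(307.3,180),.105,.0295),("m",(247.5,251),.092,.025),("s",(370.6,256.5),.08,.0205)):
    g=ray(c,uv,z)[:2]
    f=fit(c,g,z,ro,1); f2=fit(c,g,z,ro-.005,-1)
    print(n,g,f,f2); draw(circ(*f[1:],z,ro),(0,255,0)); draw(circ(*f2[1:],z,ro-.005),(0,0,255))
g=ray(c,(211,203),.013)[:2]; f=fit(c,g,.013,.0855,0); print("dish",g,f); draw(circ(*f[1:],.013,.0855),(0,255,0))
for d in(.003,.005,.008):
  for k,ra in((4,.0215),(3,.026),(2,.0305),(1,.035)):
    g=f[1:]; q=fit(c,g,d+.03*k,ra,0,rng=.01); print(d,k,q)
    if d==.005: draw(circ(*q[1:],d+.03*k,ra),(0,255,0))
for uv,z in(((419.5,257),.047),((137.5,182),.091)): print(ray(c,uv,z))
cv2.imwrite("pics/ova.png",ov[520:1120,440:1240]);cv2.imwrite("pics/ovb.png",ov[600:1140,1120:1800])
E
python3 m.py
```

```text
xl [0.4670015  0.32675982] (np.float32(28.763266), np.float64(0.46900149602733904), np.float64(0.3310098172695013)) (np.float32(44.560204), np.float64(0.46900149602733904), np.float64(0.3310098172695013))
l [ 0.66735092 -0.13831267] (np.float32(29.916618), np.float64(0.6733509154363572), np.float64(-0.13806267148697657)) (np.float32(41.457966), np.float64(0.6733509154363573), np.float64(-0.13831267148697657))
m [0.46032676 0.03917911] (np.float32(26.27726), np.float64(0.46407675697008094), np.float64(0.04367910981331985)) (np.float32(24.321796), np.float64(0.4643267569700809), np.float64(0.04342910981331985))
s [ 0.44122701 -0.32058094] (np.float32(28.945263), np.float64(0.4439770134944216), np.float64(-0.3208309414666042)) (np.float32(39.04598), np.float64(0.44422701349442156), np.float64(-0.32133094146660424))
dish [0.61899389 0.16041545] (np.float32(45.081146), np.float64(0.6202438871768349), np.float64(0.15966544750537895))
0.003 4 (np.float32(28.518135), np.float64(0.6222438871768348), np.float64(0.16041544750537895))
0.003 3 (np.float32(22.749235), np.float64(0.6217438871768348
[... 376 characters left out ...]
38871768348), np.float64(0.16041544750537895))
0.005 2 (np.float32(24.928982), np.float64(0.6217438871768348), np.float64(0.15991544750537895))
0.005 1 (np.float32(38.655434), np.float64(0.6177438871768348), np.float64(0.15616544750537895))
0.008 4 (np.float32(28.715443), np.float64(0.6209938871768348), np.float64(0.15966544750537895))
0.008 3 (np.float32(23.009161), np.float64(0.6207438871768347), np.float64(0.15991544750537895))
0.008 2 (np.float32(25.258923), np.float64(0.6212438871768348), np.float64(0.15916544750537895))
0.008 1 (np.float32(38.84048), np.float64(0.6172438871768348), np.float64(0.15591544750537895))
[ 0.44003003 -0.47612869  0.047     ]
[0.66954016 0.36792049 0.091     ]
```

View pics/ova.png

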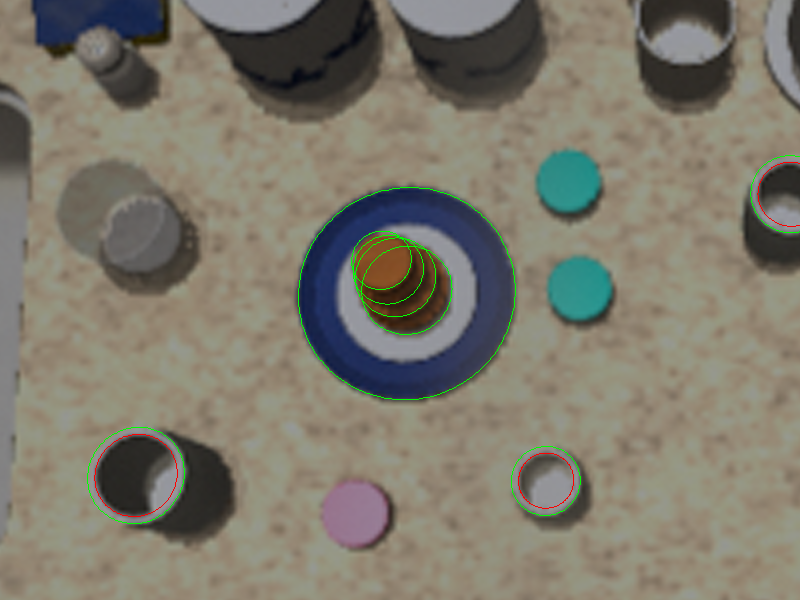

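View pics/ovb.png

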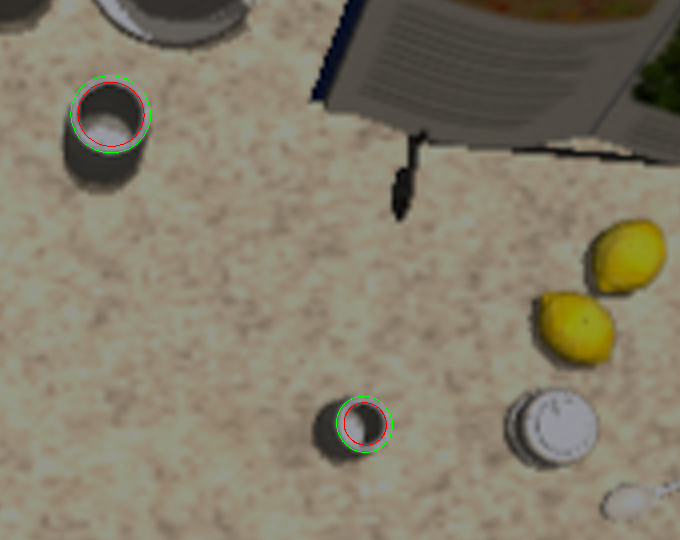

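```bash
cat > m2.py <<'E'
from h import *
c=get_image("top"); im=c["pixels"].astype(np.float32).mean(2)
J={"xl":((.466,.329),.12,.034),"l":((.671,-.138),.105,.0295),"m":((.463,.043),.092,.025),"s":((.443,-.321),.08,.0205)}
K=8
for n,(g,z,ro) in J.items():
  for lab,ra,sg in(("out",ro,1),("in",ro-.005,-1)):
    best=max((fit(c,g,z,ra+d,sg,rng=.006)+(d,) for d in np.arange(-.004,.0031,.001)))
    print(n,lab,np.round(best,4))
  u=proj(c,[[*g,z]])[0]; x0,y0=int(u[0])-25,int(u[1])-22
  o=cv2.resize(c["pixels"][y0:y0+44,x0:x0+50],None,fx=K,fy=K,interpolation=cv2.INTER_CUBIC)
  o=np.clip(o*1.5,0,255).astype(np.uint8)
  J[n]=o
cv2.imwrite("pics/jars.png",np.vstack([np.hstack([J["xl"],J["l"]]),np.hstack([J["m"],J["s"]])])[:600*2])
E
python3 m2.py; python3 -c "
import cv2;a=cv2.imread('pics/jars.png');print(a.shape);cv2.imwrite('pics/jars.png',cv2.resize(a,(680,600)))"
```

```text
xl out [28.8351  0.469   0.331   0.    ]
xl in [ 4.60031e+01  4.69500e-01  3.31500e-01 -1.00000e-03]
l out [29.9271  0.6735 -0.1383  0.    ]
l in [ 4.20551e+01  6.73800e-01 -1.38300e-01 -1.00000e-03]
m out [26.4149  0.464   0.0435  0.    ]
m in [ 2.63622e+01  4.65000e-01  4.43000e-02 -1.00000e-03]
s out [29.1392  0.444  -0.321   0.    ]
s in [ 4.04694e+01  4.44700e-01 -3.21800e-01 -1.00000e-03]
(704, 800, 3)
```

View pics/jars.png

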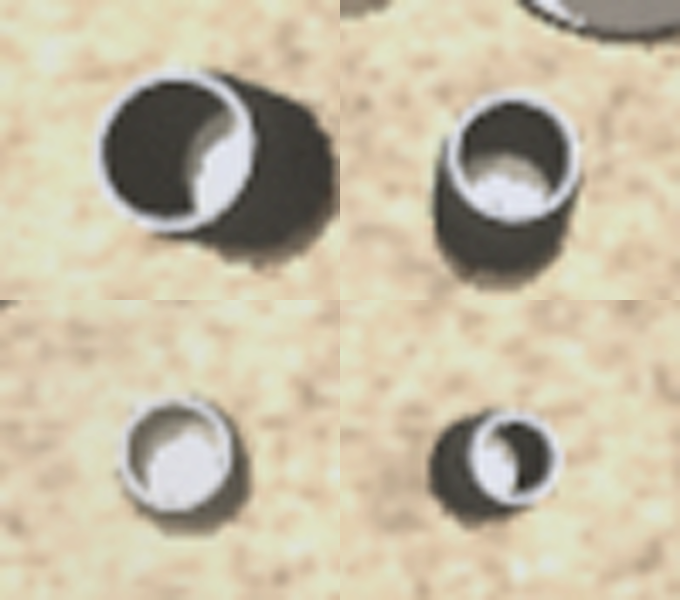

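```bash
cat > m3.py <<'E'
from h import *
from scipy.optimize import minimize
J={"xl":((.466,.329),.12,.034),"l":((.671,-.138),.105,.0295),"m":((.463,.043),.092,.025),"s":((.443,-.321),.08,.0205)}
def ring(c,g,z,ro):
    p=c["pixels"].astype(np.float32); W=cv2.GaussianBlur(p.min(2)+2*(p[:,:,0]-p[:,:,2]),(0,0),.6)
    def f(v):
        s=0
        for rr in(ro-.0015,ro-.0025,ro-.0035):
            q=proj(c,circ(v[0],v[1],z,rr)).astype(np.float32); s+=cv2.remap(W,q[:,0],q[:,1],cv2.INTER_LINEAR)[:,0].mean()
        return -s/3
    b=min((f((g[0]+a,g[1]+e)),g[0]+a,g[1]+e) for a in np.arange(-.01,.0101,.001) for e in np.arange(-.01,.0101,.001))
    m=minimize(f,b[1:],method="Nelder-Mead",options=dict(initial_simplex=[[b[1],b[2]],[b[1]+.001,b[2]],[b[1],b[2]+.001]],xatol=1e-5,fatol=1e-3))
    return m.x,-m.fun
if __name__=="__main__":
  for cam in("top","scene"):
    c=get_image(cam); ov=cv2.resize(c["pixels"],None,fx=4,fy=4,interpolation=cv2.INTER_CUBIC)
    for n,(g,z,ro) in J.items():
        x,s=ring(c,g,z,ro); print(cam,n,x.round(4),s)
        for rr in(ro,ro-.005):
            q=proj(c,circ(*x,z,rr))*4+1.5; cv2.polylines(ov,[np.round(q).astype(int)],True,(0,255,0),1)
    if cam=="top": cv2.imwrite("pics/r1.png",ov[880:1120,520:1240]);cv2.imwrite("pics/r2.png",ov[640:1140,1120:1800])
    else: cv2.imwrite("pics/r3.png",ov[680:1180,480:1240])
E
python3 m3.py
```

```text
top xl [0.4691 0.3311] 126.22805786132812
top l [ 0.6737 -0.138 ] 124.83480072021484
top m [0.4655 0.0445] 122.71512603759766
top s [ 0.4442 -0.3213] 124.9131851196289
scene xl [0.4674 0.3321] 202.3273468017578
scene l [ 0.6683 -0.133 ] 112.4507064819336
scene m [0.4624 0.0465] 191.4526824951172
scene s [ 0.5843 -0.3595] 165.70631408691406
```

View pics/r1.png

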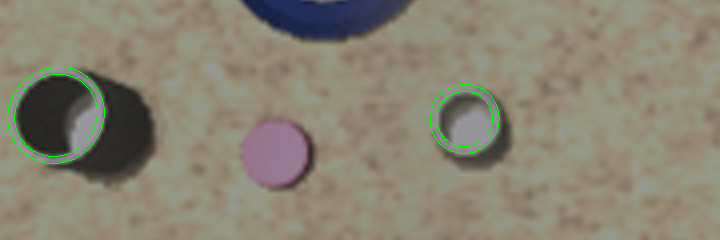

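View pics/r2.png

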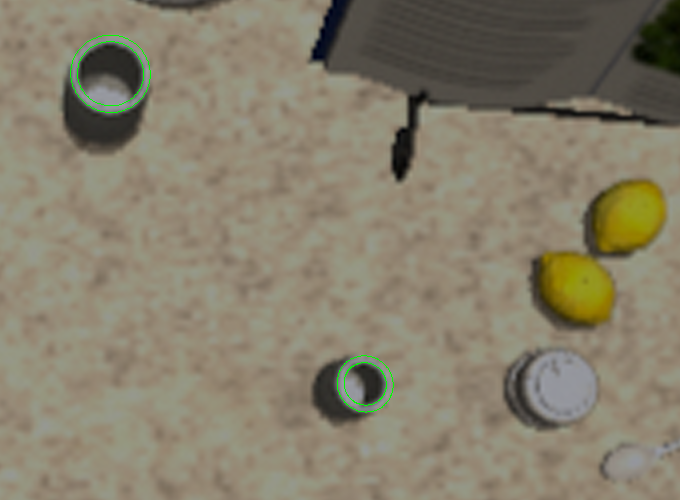

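View pics/r3.png

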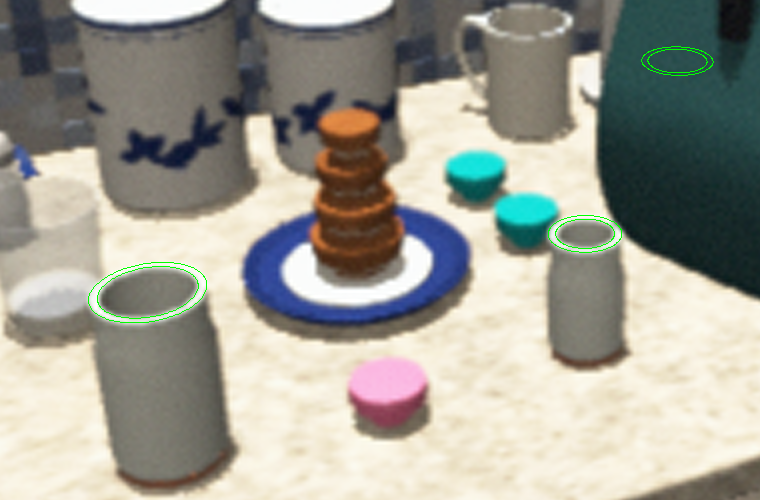

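```bash
cat > m4.py <<'E'
from h import *
for cam in("top","scene"):
    c=get_image(cam); ov=cv2.resize(c["pixels"],None,fx=8,fy=8,interpolation=cv2.INTER_CUBIC)
    for k,ra in((4,.0215),(3,.026),(2,.0305),(1,.035)):
      for d in (.004,.008):
        c2=dict(c); 
        q=fit(c2,(.620,.160),d+.03*k,ra,0,rng=.008,gray=(cam=="top")); print(cam,d,k,np.round(q,4))
      p=proj(c,circ(*q[1:],d+.03*k,ra))*8+3.5; cv2.polylines(ov,[np.round(p).astype(int)],True,(0,255,0),1)
    u=proj(c,[[.62,.16,.07]])[0]*8
    cv2.imwrite(f"pics/st_{cam}.png",ov[int(u[1])-250:int(u[1])+250,int(u[0])-200:int(u[0])+200])
E
python3 m4.py; python3 -c "
import cv2,numpy as np
cv2.imwrite('pics/st.png',np.hstack([cv2.imread('pics/st_%s.png'%k) for k in('top','scene')]))"
```

```text
top 0.004 4 [28.3622  0.622   0.1602]
top 0.008 4 [28.4641  0.6212  0.1598]
top 0.004 3 [22.7331  0.6217  0.1605]
top 0.008 3 [22.9226  0.6207  0.16  ]
top 0.004 2 [24.8765  0.622   0.1598]
top 0.008 2 [25.2738  0.6212  0.1592]
top 0.004 1 [38.6494  0.618   0.1565]
top 0.008 1 [38.9311  0.6172  0.156 ]
scene 0.004 4 [56.6312  0.6295  0.1578]
scene 0.008 4 [58.6897  0.626   0.1582]
scene 0.004 3 [41.3571  0.6295  0.158 ]
scene 0.008 3 [41.647   0.6242  0.1612]
scene 0.004 2 [49.837   0.6295  0.156 ]
scene 0.008 2 [50.1424  0.6232  0.1578]
scene 0.004 1 [44.009   0.6295  0.1568]
scene 0.008 1 [44.2851  0.6227  0.1585]
```

View pics/st.png

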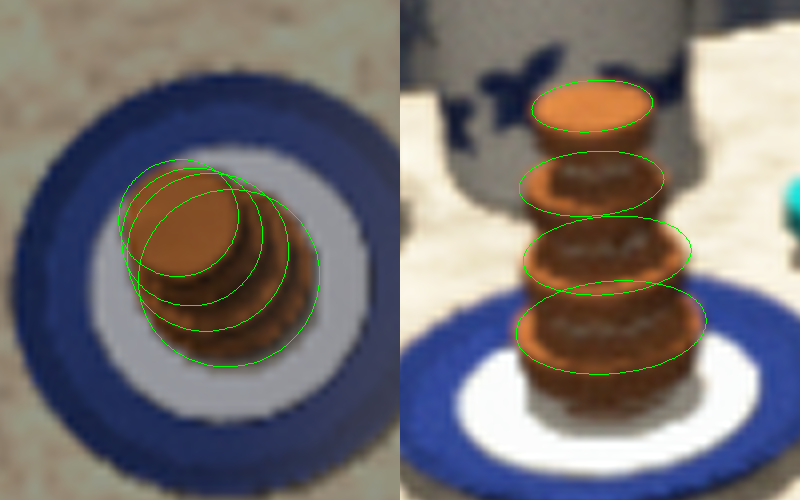

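```bash
cat > go.py <<'E'
import sys,numpy as np
from bench import telemetry
o=telemetry.get_obs(); R=np.array(o["eef_rot"]); t=np.array([float(a) for a in sys.argv[1:4]]) if len(sys.argv)>3 else o["tcp_pos"]
d=R.T@(t-o["tcp_pos"])*100
Rd=np.c_[[0,0,-1],[1,0,0],[0,-1,0]]
import cv2
print("t",round(o["clock"],2),"tcp",np.round(o["tcp_pos"],4),"rows cm",np.round(d,2),"rotfix deg",np.degrees(cv2.Rodrigues(R.T@Rd)[0][:,0]).round(2),"F",np.round(o["wrist_force"],1),"w",round(o["grip_width"],4),"q",np.round(o["joint_positions"],2))
E
python3 -m handwheel '[[-2.5,0,0,6.7,0,0,0.75],[-2.5,0,0,6.7,0,0,0.75],[-2.5,0,0,6.7,0,0,0.75],[-2.5,0,0,6.7,0,0,0.75],[0,0,0,0,0,0,0.75]]'; python3 go.py .621 .159 .25
python3 - <<'E'
from h import *
c=get_image("top")
for n,uv,z in(("towel base",(322,142),0),("towel base near",(322,158),0),("canister R near",(226,152),0.0),("canL near",(185,152),0),("mug near",(281,153),0)): print(n,ray(c,uv,z).round(3))
E
```

```text
clock: 0.9
tcp_pos: [0.3158, -0.6267, 0.2788]
eef_rot: [[0.002, 1.0, -0.005], [-0.005, -0.005, -1.0], [-1.0, 0.002, 0.005]]
wrist_force: [0.4, -0.9, 1.2]
grip_width: 0.0685
t 0.9 tcp [ 0.3158 -0.6267  0.2788] rows cm [  2.58  30.16 -78.72] rotfix deg [-0.26  0.27 -0.13] F [ 0.4 -0.9  1.2] w 0.0685 q [-1.14  0.28  1.67  0.    1.19  0.44]
towel base [ 0.823 -0.199  0.   ]
towel base near [ 0.768 -0.197  0.   ]
canister R near [0.791 0.117 0.   ]
canL near [0.792 0.25  0.   ]
mug near [ 0.786 -0.063  0.   ]
```

```bash
python3 -m handwheel '[[0,1.6,-4.2,0,0,0,0.7],[0,1.6,-4.2,0,0,0,0.7],[0,1.6,-4.2,0,0,0,0.7],[0,1.6,-4.2,0,0,0,0.7],[0,1.6,-4.2,0,0,0,0.7],[0,1.6,-4.2,0,0,0,0.7],[0,1.6,-4.2,0,0,0,0.7],[0,1.6,-4.2,0,0,0,0.7],[0,1.6,-4.2,0,0,0,0.7],[0,1.6,-4.2,0,0,0,0.7],[0,1.6,-4.2,0,0,0,0.7]]'; python3 go.py .621 .159 .25
```

```text
clock: 2.05
tcp_pos: [0.4913, -0.1613, 0.2739]
eef_rot: [[-0.001, 1.0, 0.001], [0.0, 0.001, -1.0], [-1.0, -0.001, -0.0]]
wrist_force: [-0.4, -1.6, -0.4]
grip_width: 0.0642
t 2.05 tcp [ 0.4913 -0.1613  0.2739] rows cm [  2.39  13.   -32.02] rotfix deg [ 0.04 -0.02  0.06] F [-0.4 -1.6 -0.4] w 0.0642 q [-0.36 -0.03  2.03  0.    1.15  1.21]
```

```bash
python3 -m handwheel '[[0,1.6,-4.0,0,0,0,0.7],[0,1.6,-4.0,0,0,0,0.7],[0,1.6,-4.0,0,0,0,0.7],[0,1.6,-4.0,0,0,0,0.7],[0,1.6,-4,0,0,0,0.7],[0,1.6,-4.0,0,0,0,0.7],[1,1.6,-4.0,0,0,0,0.7],[1,1.6,-2.5,0,0,0,0.7],[0,0,0,0,0,0,0.7],[0,0,0,0,0,0,0.7]]'; python3 go.py .621 .159 .15; python3 - <<'E'
from h import *
for n in("scene","top"):
    d=get_image(n); 
    u=proj(d,[[.62,.16,.13]])[0].astype(int); p=d["pixels"][max(u[1]-70,0):u[1]+70,u[0]-65:u[0]+65]
    cv2.imwrite(f"pics/{n}1.png",cv2.resize(p,None,fx=4,fy=4,interpolation=cv2.INTER_CUBIC))
E
```

```text
clock: 3.05
tcp_pos: [0.619, 0.1417, 0.2534]
eef_rot: [[-0.002, 1.0, 0.001], [-0.001, 0.001, -1.0], [-1.0, -0.002, 0.001]]
wrist_force: [-0.7, 0.3, -0.0]
grip_width: 0.0637
t 3.05 tcp [0.619  0.1417 0.2534] rows cm [10.34  0.22 -1.73] rotfix deg [0.07 0.03 0.12] F [-0.7  0.3 -0. ] w 0.0637 q [ 0.19  0.2   1.82 -0.    1.13  1.76]
```

View pics/scene1.png

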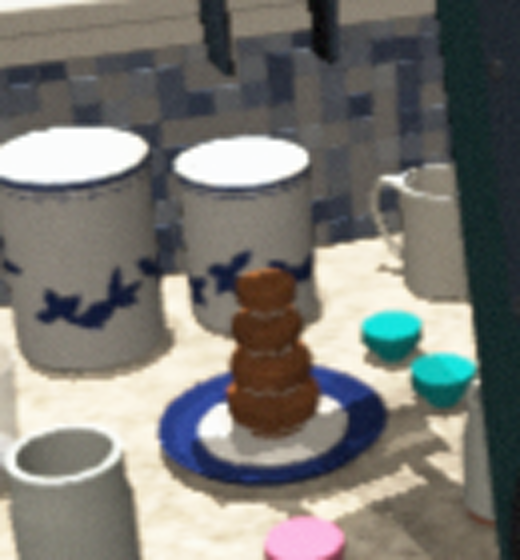

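View pics/top1.png

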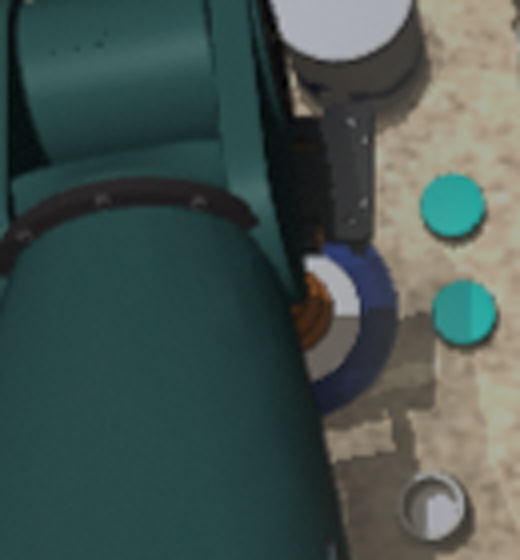

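```bash
python3 -m handwheel '[[2,0.1,-1.0,0,0,0,0.7],[3,0.1,-0.7,0,0,0,0.7],[3,0.1,0,0,0,0,0.7],[1.5,0,0,0,0,0,0.7],[0,0,0,0,0,0,0.7],[0,0,0,0,0,0,0.7]]'; python3 go.py .622 .159 .108; python3 - <<'E'
from h import *
for n in("scene",):
    d=get_image(n); 
    u=proj(d,[[.62,.16,.13]])[0].astype(int); p=d["pixels"][max(u[1]-40,0):u[1]+50,u[0]-45:u[0]+45]
    cv2.imwrite(f"pics/{n}2.png",cv2.resize(p,None,fx=6,fy=6,interpolation=cv2.INTER_CUBIC))
E
```

```text
clock: 3.75
tcp_pos: [0.6233, 0.1582, 0.161]
eef_rot: [[0.001, 1.0, -0.001], [0.0, -0.001, -1.0], [-1.0, 0.001, -0.0]]
wrist_force: [0.4, 0.5, 0.6]
grip_width: 0.0636
t 3.75 tcp [0.6233 0.1582 0.161 ] rows cm [ 5.3  -0.13 -0.08] rotfix deg [-0.08 -0.01 -0.05] F [0.4 0.5 0.6] w 0.0636 q [0.21 0.31 1.86 0.   0.97 1.78]
```

View pics/scene2.png

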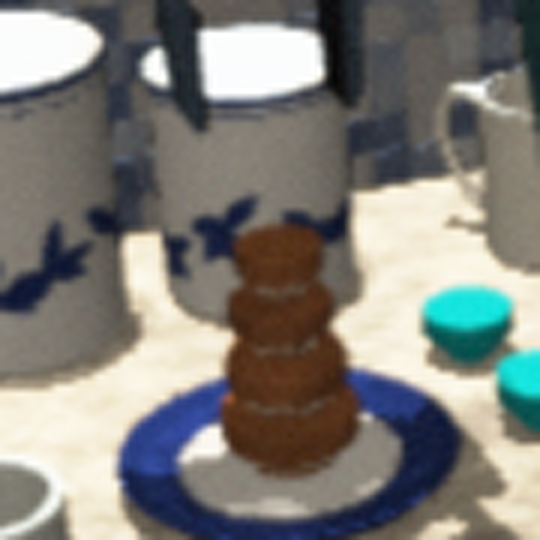

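```bash
python3 - <<'E'
from h import *
d=get_image("scene"); P=d["pixels"]
K=8; ov=cv2.resize(P,None,fx=K,fy=K,interpolation=cv2.INTER_CUBIC)
for s in(-1,1):
  for w in (.0318,.0453):
    X=[[.6233+a,.1582+s*w,z] for a,z in((-.016,.22),(-.016,.161),(.016,.161),(.016,.22))]
    cv2.polylines(ov,[np.round(proj(d,X)*K+3.5).astype(int)],False,(0,255,0) if w<.04 else (0,0,255),1)
u=(proj(d,[[.6233,.1582,.16]])[0]*K).astype(int); cv2.imwrite("pics/f.png",ov[u[1]-250:u[1]+250,u[0]-250:u[0]+250])
E
```

```text
(no output)
```

View pics/f.png

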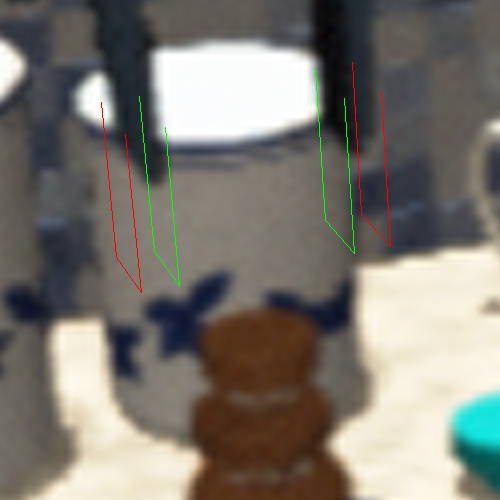

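```bash
python3 - <<'E'
from h import *
d=get_image("scene"); P=d["pixels"]
u=(proj(d,[[.6233,.1582,.17]])[0]).astype(int); p=P[u[1]-40:u[1]+25,u[0]-35:u[0]+35]
p=np.clip(p.astype(float)*1.3,0,255).astype(np.uint8)
cv2.imwrite("pics/f2.png",cv2.resize(p,None,fx=9,fy=9,interpolation=cv2.INTER_NEAREST))
E
```

```text
(no output)
```

View pics/f2.png

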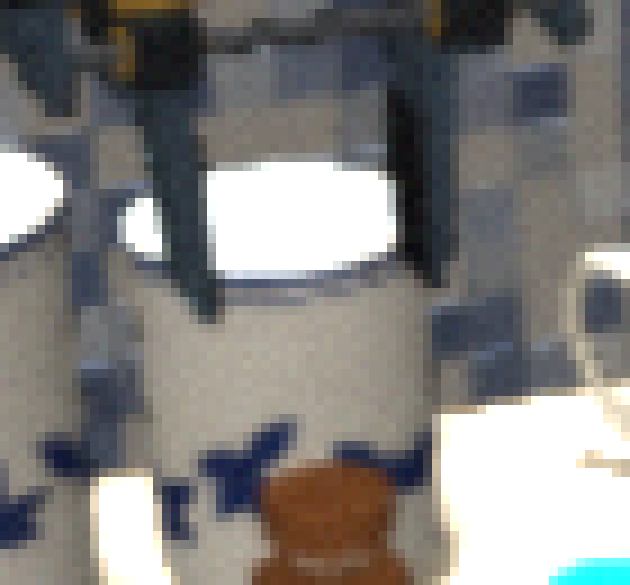

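```bash
python3 -m handwheel '[[-3,0,0,0,0,0,0.7],[-2,-0.5,2,0,0,0,0.6],[0,-1.0,3.5,0,0,0,0.5],[0,-1.0,3.5,0,0,0,0.5],[0,-1.0,3.5,0,0,0,0.5],[0,-1.0,3.5,0,0,0,0.5],[0,-1.0,3.5,0,0,0,0.5],[0,-1,3.5,0,0,0,0.5],[0,-0.8,2.8,0,0,0,0.5],[3,0,0,0,0,0,0.5],[4,0,0,0,0,0,0.5],[0,0,0,0,0,0,0.5]]'; python3 go.py .55 -.1 .05; python3 - <<'E'
from h import *
for n in("scene","top"):
    d=get_image(n); cv2.imwrite(f"pics/{n}3.png",d["pixels"])
E
```

```text
clock: 5.1
tcp_pos: [0.547, -0.0991, 0.1368]
eef_rot: [[-0.005, 1.0, -0.001], [0.001, -0.001, -1.0], [-1.0, -0.005, -0.001]]
wrist_force: [-0.8, -0.3, 0.2]
grip_width: 0.0457
t 5.1 tcp [ 0.547  -0.0991  0.1368] rows cm [8.68 0.35 0.1 ] rotfix deg [-0.09 -0.07  0.3 ] F [-0.8 -0.3  0.2] w 0.0457 q [-0.22  0.21  2.04 -0.    0.9   1.35]
```

View pics/scene3.png

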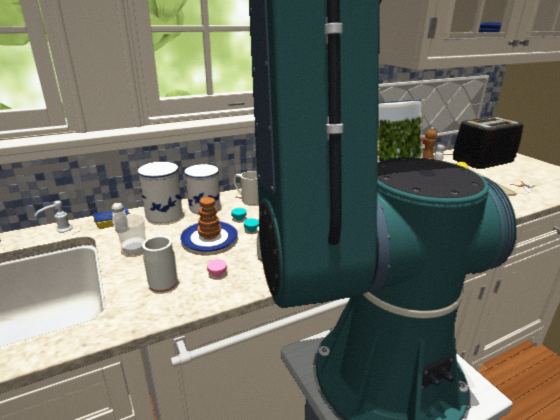

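View pics/top3.png

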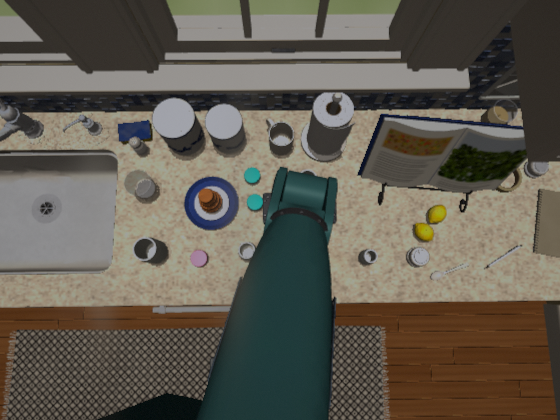

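```bash
python3 -m handwheel '[[3,0.3,0,0,0,0,0.3],[3,0,0,0,0,0,0.3],[3,0,0,0,0,0,0.3],[2,0,0,0,0,0,0.3],[0,0,0,0,0,0,0.3],[0.3,0,0,0,0,0,0.3],[0.3,0,0,0,0,0,0.3],[0.3,0,0,0,0,0,0.3],[0,0,0,0,0,0,0.3]]'; python3 go.py .55 -.1 0
```

```text
clock: 6.1
tcp_pos: [0.5528, -0.0994, 0.0213]
eef_rot: [[0.001, 1.0, -0.001], [-0.0, -0.001, -1.0], [-1.0, 0.001, 0.0]]
wrist_force: [-0.0, -0.7, -0.3]
grip_width: 0.0274
t 6.1 tcp [ 0.5528 -0.0994  0.0213] rows cm [ 2.13 -0.28  0.06] rotfix deg [-0.06  0.01 -0.04] F [-0.  -0.7 -0.3] w 0.0274 q [-0.22  0.4   2.06  0.    0.68  1.35]
```

```bash
python3 -m handwheel '[[0.7,0,0,0,0,0,0.3],[0.7,0,0,0,0,0,0.3],[0.3,0,0,0,0,0,0.3],[0.2,0,0,0,0,0,0.3],[0.2,0,0,0,0,0,0.3],[0,0,0,0,0,0,0.3]]'; python3 go.py .55 -.1 0
```

```text
clock: 6.7
tcp_pos: [0.5524, -0.0993, -0.0004]
eef_rot: [[-0.0, 1.0, -0.001], [0.0, -0.001, -1.0], [-1.0, -0.0, -0.0]]
wrist_force: [0.1, 0.3, -0.1]
grip_width: 0.0276
t 6.7 tcp [ 5.524e-01 -9.930e-02 -4.000e-04] rows cm [-0.04 -0.24  0.07] rotfix deg [-0.05 -0.    0.02] F [ 0.1  0.3 -0.1] w 0.0276 q [-0.22  0.44  2.06 -0.    0.64  1.35]
```

```bash
python3 -m handwheel '[[0.2,0,0,0,0,0,0.3],[0.2,0,0,0,0,0,0.3],[0,0,0,0,0,0,0.3]]'; python3 -m handwheel '[[0.2,0,0,0,0,0,0.3],[0.2,0,0,0,0,0,0.3],[0,0,0,0,0,0,0.3]]'; python3 go.py .55 -.1 0
```

```text
clock: 7.0
tcp_pos: [0.5524, -0.0993, -0.0044]
eef_rot: [[-0.0, 1.0, -0.001], [0.0, -0.001, -1.0], [-1.0, -0.0, -0.0]]
wrist_force: [-0.2, -0.7, -0.0]
grip_width: 0.0274
clock: 7.3
tcp_pos: [0.5523, -0.0993, -0.0084]
eef_rot: [[-0.0, 1.0, -0.001], [0.0, -0.001, -1.0], [-1.0, -0.0, -0.0]]
wrist_force: [0.6, 0.4, 0.2]
grip_width: 0.0269
t 7.3 tcp [ 0.5523 -0.0993 -0.0084] rows cm [-0.84 -0.23  0.07] rotfix deg [-0.06 -0.01  0.02] F [0.6 0.4 0.2] w 0.0269 q [-0.22  0.45  2.06  0.    0.63  1.35]
```

```bash
python3 -m handwheel '[[0.4,0,0,0,0,0,0.3],[0.4,0,0,0,0,0,0.3],[0,0,0,0,0,0,0.3]]'; python3 -m handwheel '[[0.2,0,0,0,0,0,0.3],[0.2,0,0,0,0,0,0.3],[0,0,0,0,0,0,0.3]]'; python3 -m handwheel '[[0.2,0,0,0,0,0,0.3],[0.2,0,0,0,0,0,0.3],[0,0,0,0,0,0,0.3]]' 
```

```text
clock: 7.6
tcp_pos: [0.5521, -0.0993, -0.0168]
eef_rot: [[-0.001, 1.0, -0.001], [0.0, -0.001, -1.0], [-1.0, -0.001, -0.0]]
wrist_force: [-0.8, -0.3, 0.7]
grip_width: 0.0275
clock: 7.9
tcp_pos: [0.5524, -0.0993, -0.0204]
eef_rot: [[-0.0, 1.0, -0.001], [0.0, -0.001, -1.0], [-1.0, -0.0, -0.0]]
wrist_force: [0.3, 0.3, 0.4]
grip_width: 0.0276
clock: 8.2
tcp_pos: [0.5523, -0.0993, -0.0245]
eef_rot: [[-0.0, 1.0, -0.001], [0.0, -0.001, -1.0], [-1.0, -0.0, -0.0]]
wrist_force: [0.2, 0.7, -0.1]
grip_width: 0.0274
```

```bash
python3 -m handwheel '[[0.2,0,0,0,0,0,0.3],[0.2,0,0,0,0,0,0.3],[0,0,0,0,0,0,0.3]]'; sleep 0; python3 go.py
```

```text
clock: 8.5
tcp_pos: [0.5523, -0.0993, -0.0284]
eef_rot: [[-0.0, 1.0, -0.001], [0.0, -0.001, -1.0], [-1.0, -0.0, -0.0]]
wrist_force: [0.7, -0.0, -0.5]
grip_width: 0.0276
t 8.5 tcp [ 0.5523 -0.0993 -0.0284] rows cm [0. 0. 0.] rotfix deg [-0.05 -0.    0.02] F [ 0.7 -0.  -0.5] w 0.0276 q [-0.22  0.49  2.06 -0.    0.59  1.35]
```

```bash
python3 -m handwheel '[[0.1,0,0,0,0,0,0.3],[0.1,0,0,0,0,0,0.3],[0,0,0,0,0,0,0.3]]'; python3 -m handwheel '[[0.1,0,0,0,0,0,0.3],[0.1,0,0,0,0,0,0.3],[0,0,0,0,0,0,0.3]]'; python3 -c "
from h import *
for n in ('scene','top'): cv2.imwrite(f'pics/{n}4.png',cv2.resize(get_image(n)['pixels'][130:290,200:400],None,fx=4,fy=4,interpolation=cv2.INTER_CUBIC))"
```

```text
clock: 8.8
tcp_pos: [0.5525, -0.0993, -0.0303]
eef_rot: [[-0.0, 1.0, -0.001], [0.0, -0.001, -1.0], [-1.0, -0.0, -0.0]]
wrist_force: [0.0, -0.2, 0.0]
grip_width: 0.0274
clock: 9.1
tcp_pos: [0.5525, -0.0993, -0.0323]
eef_rot: [[-0.0, 1.0, -0.001], [0.0, -0.001, -1.0], [-1.0, -0.0, -0.0]]
wrist_force: [-0.5, 1.1, -0.2]
grip_width: 0.0274
```

View pics/top4.png

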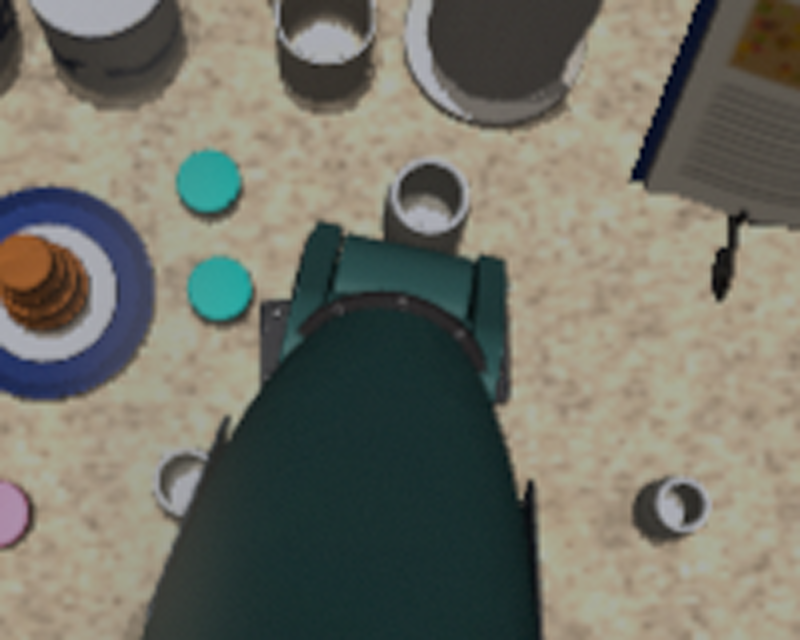

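View pics/scene4.png

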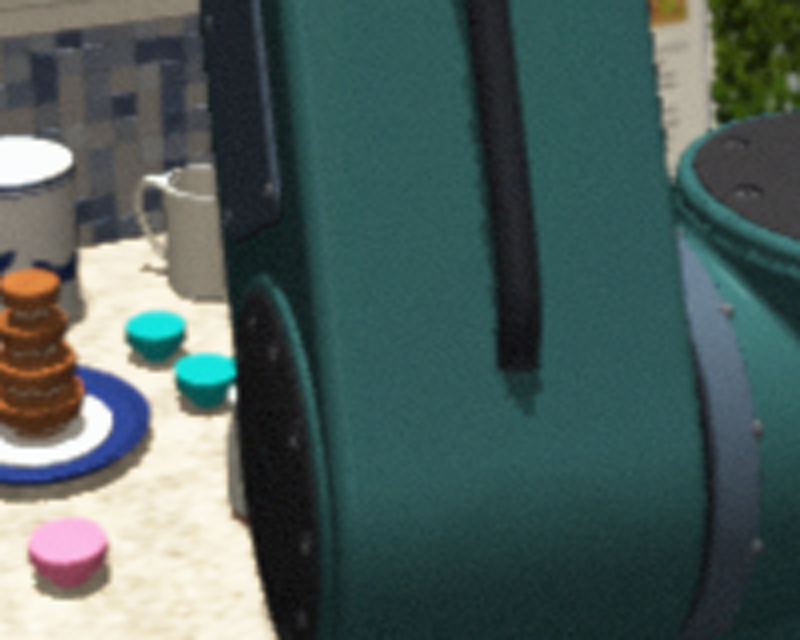

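```bash
python3 -m handwheel '[[0.1,0,0,0,0,0,0.3],[0.1,0,0,0,0,0,0.3],[0,0,0,0,0,0,0.3]]'; python3 -m handwheel '[[0.1,0,0,0,0,0,0.3],[0.1,0,0,0,0,0,0.3],[0,0,0,0,0,0,0.3]]'; python3 -c "
from h import *
c=get_image('top')
for z in (.1,.15,.2): print(ray(c,(265.5,215),z),ray(c,(327,223),z))"
```

```text
clock: 9.5
tcp_pos: [0.5524, -0.0993, -0.0343]
eef_rot: [[-0.0, 1.0, -0.001], [0.0, -0.001, -1.0], [-1.0, -0.0, -0.0]]
wrist_force: [-0.3, -0.5, 0.2]
grip_width: 0.0269
clock: 9.8
tcp_pos: [0.5524, -0.0993, -0.0363]
eef_rot: [[-0.0, 1.0, -0.001], [0.0, -0.001, -1.0], [-1.0, -0.0, -0.0]]
wrist_force: [0.7, -0.5, -0.3]
grip_width: 0.0273
[ 0.56431073 -0.01379335  0.1       ] [ 0.53881061 -0.19323825  0.1       ]
[ 0.55598822 -0.01502824  0.15      ] [ 0.5315971  -0.18666917  0.15      ]
[ 0.54766572 -0.01626313  0.2       ] [ 0.52438358 -0.18010009  0.2       ]
```

```bash
python3 -m handwheel '[[0.1,0,0,0,0,0,0.3],[0.1,0,0,0,0,0,0.3],[0,0,0,0,0,0,0.3]]'; python3 go.py
```

```text
clock: 10.15
tcp_pos: [0.5524, -0.0993, -0.0383]
eef_rot: [[-0.0, 1.0, -0.001], [0.0, -0.001, -1.0], [-1.0, -0.0, -0.0]]
wrist_force: [0.4, 0.6, -0.1]
grip_width: 0.0272
t 10.15 tcp [ 0.5524 -0.0993 -0.0383] rows cm [0. 0. 0.] rotfix deg [-0.05 -0.    0.01] F [ 0.4  0.6 -0.1] w 0.0272 q [-0.22  0.51  2.06 -0.    0.57  1.35]
```

```bash
python3 -m handwheel '[[0.1,0,0,0,0,0,0.3],[0.1,0,0,0,0,0,0.3],[0,0,0,0,0,0,0.3]]';python3 -m handwheel '[[0.1,0,0,0,0,0,0.3],[0.1,0,0,0,0,0,0.3],[0,0,0,0,0,0,0.3]]'
```

```text
clock: 10.45
tcp_pos: [0.5526, -0.0994, -0.0389]
eef_rot: [[-0.001, 1.0, -0.001], [0.0, -0.001, -1.0], [-1.0, -0.001, -0.0]]
wrist_force: [-11.0, 2.1, 31.1]
grip_width: 0.0274
clock: 10.75
tcp_pos: [0.5527, -0.0993, -0.039]
eef_rot: [[-0.001, 1.0, -0.001], [0.0, -0.001, -1.0], [-1.0, -0.001, -0.0]]
wrist_force: [-25.2, 5.0, 74.3]
grip_width: 0.0272
```

```bash
python3 -m handwheel '[[-0.5,0,0,0,0,0,0.3],[-2,0,0,0,0,0,0.5],[-4,0,0,0,0,0,0.7],[-4,0,0,0,0,0,0.7],[-4,0,0,0,0,0,0.7],[-4,0,0,0,0,0,0.7],[-2,0,0,0,0,0,0.7],[0,0,0,0,0,0,0.7]]'; python3 go.py .622 .159 .12;  python3 - <<'E'
from h import *
d=get_image("scene")
u=(proj(d,[[.6233,.1582,.17]])[0]).astype(int)
L=u+[-35+210/9,-40+320/9]; Rr=u+[-35+435/9,-40+283/9]
print(L,Rr)
for dz in(.03,.0385,.045):
  for hx in(-.016,-.01,0,.01):
    print(dz,hx,[ (proj(d,[[.6233+hx,.1582+s*.0318,.161+dz]])[0]-q).round(1) for s,q in((1,L),(-1,Rr))])
E
```

```text
clock: 11.55
tcp_pos: [0.5543, -0.0997, 0.166]
eef_rot: [[0.005, 1.0, -0.001], [-0.001, -0.001, -1.0], [-1.0, 0.005, 0.001]]
wrist_force: [-0.3, -0.2, -0.4]
grip_width: 0.0636
t 11.55 tcp [ 0.5543 -0.0997  0.166 ] rows cm [  4.61   6.72 -25.88] rotfix deg [-0.05  0.06 -0.29] F [-0.3 -0.2 -0.4] w 0.0636 q [-0.22  0.17  2.02  0.    0.94  1.35]
[194.33333333 181.55555556] [219.33333333 177.44444444]
0.03 -0.016 [array([1.7, 2.5]), array([-1.1,  2.8])]
0.03 -0.01 [array([1.1, 1.7]), array([-1.8,  2. ])]
0.03 0 [array([0.1, 0.4]), array([-2.9,  0.8])]
0.03 0.01 [array([-0.9, -0.9]), array([-4.1, -0.4])]
0.0385 -0.016 [array([ 1.4, -0.4]), array([-1.3, -0. ])]
0.0385 -0.01 [array([ 0.8, -1.2]), array([-2. , -0.8])]
0.0385 0 [array([-0.2, -2.4]), array([-3.1, -2. ])]
0.0385 0.01 [array([-1.1, -3.7]), array([-4.2, -3.2])]
0.045 -0.016 [array([ 1.2, -2.6]), array([-1.4, -2.2])]
0.045 -0.01 [array([ 0.6, -3.3]), array([-2.1, -2.9])]
0.045 0 [array([-0.4, -4.6]), array([-3.3, -4.1])]
0.045 0.01 [array([-1.4, -5.9]), array([-4.4, -5.3])]
```

```bash
python3 -m handwheel '[[0,0.6,-2.5,0,0,0,0.7],[0,1,-3.8,0,0,0,0.7],[0,1,-3.9,0,0,0,0.7],[0,1,-3.9,0,0,0,0.7],[0,1,-3.9,0,0,0,0.7],[0,1,-3.9,0,0,0,0.7],[0,0.8,-2.8,0,0,0,0.7],[0,0.3,-1.2,0,0,0,0.7],[3,0,0,0,0,0,0.7],[2,0,0,0,0,0,0.7],[0,0,0,0,0,0,0.7],[0,0,0,0,0,0,0.7]]'; python3 go.py .622 .159 .0695
```

```text
clock: 12.8
tcp_pos: [0.6193, 0.159, 0.1123]
eef_rot: [[-0.001, 1.0, -0.001], [-0.0, -0.001, -1.0], [-1.0, -0.001, 0.0]]
wrist_force: [0.4, 0.2, 0.7]
grip_width: 0.0638
t 12.8 tcp [0.6193 0.159  0.1123] rows cm [ 4.28  0.27 -0.  ] rotfix deg [-0.08  0.02  0.09] F [0.4 0.2 0.7] w 0.0638 q [ 0.21  0.36  1.89 -0.    0.89  1.79]
```

```bash
python3 -m handwheel '[[1.5,0.27,0,0,0,0,0.7],[1.5,0,0,0,0,0,0.7],[1,0,0,0,0,0,0.7],[0.3,0,0,0,0,0,0.7],[0,0,0,0,0,0,0.7],[0,0,0,0,0,0,0.7]]'; python3 go.py .622 .159 .0695; python3 - <<'E'
from h import *
d=get_image("scene"); P=d["pixels"]
u=(proj(d,[[.6233,.1582,.11]])[0]).astype(int); p=P[u[1]-35:u[1]+30,u[0]-35:u[0]+35]
p=np.clip(p.astype(float)*1.5,0,255).astype(np.uint8)
cv2.imwrite("pics/f3.png",cv2.resize(p,None,fx=9,fy=9,interpolation=cv2.INTER_CUBIC))
E
```

```text
clock: 13.4
tcp_pos: [0.6227, 0.1596, 0.0701]
eef_rot: [[0.0, 1.0, -0.001], [0.0, -0.001, -1.0], [-1.0, 0.0, -0.0]]
wrist_force: [0.1, -0.6, 0.0]
grip_width: 0.064
t 13.4 tcp [0.6227 0.1596 0.0701] rows cm [ 0.06 -0.07  0.06] rotfix deg [-0.05 -0.   -0.02] F [ 0.1 -0.6  0. ] w 0.064 q [0.21 0.43 1.89 0.   0.82 1.79]
```

View pics/f3.png

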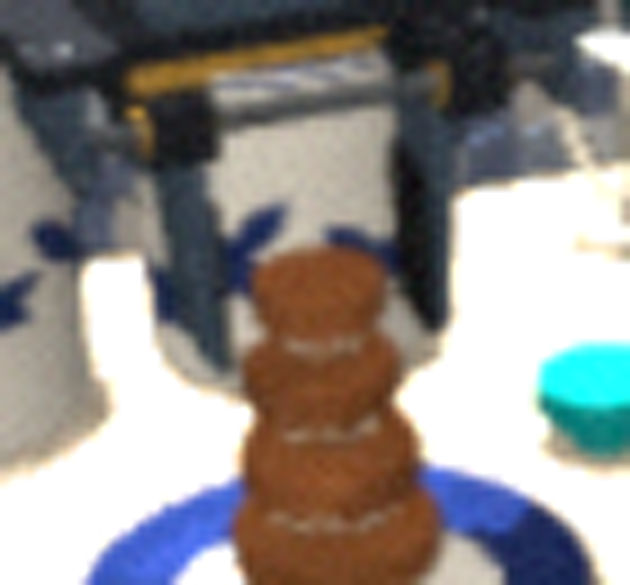

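```bash
python3 -m handwheel '[[0,0,0,0,0,0,0.5],[0,0,0,0,0,0,0.4],[0,0,0,0,0,0,0.3],[0,0,0,0,0,0,0.3],[0,0,0,0,0,0,0.3],[0,0,0,0,0,0,0.3],[0,0,0,0,0,0,0.3]]' 12; python3 - <<'E'
from h import *
d=get_image("scene"); P=d["pixels"]
u=(proj(d,[[.6233,.1582,.11]])[0]).astype(int); p=P[u[1]-35:u[1]+30,u[0]-35:u[0]+35]
p=np.clip(p.astype(float)*1.5,0,255).astype(np.uint8)
cv2.imwrite("pics/f4.png",cv2.resize(p,None,fx=9,fy=9,interpolation=cv2.INTER_CUBIC))
E
```

```text
clock: 14.15
tcp_pos: [0.6226, 0.1596, 0.07]
eef_rot: [[0.0, 1.0, -0.001], [0.0, -0.001, -1.0], [-1.0, 0.0, -0.0]]
wrist_force: [0.0, -0.6, 3.3]
grip_width: 0.0425
```

View pics/f4.png

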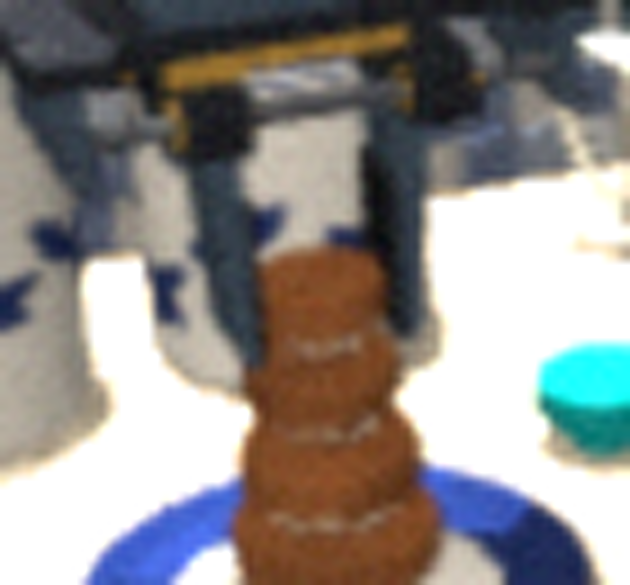

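```bash
python3 -m handwheel '[[-0.5,0,0,0,0,0,0.3],[-1,0,0,0,0,0,0.3],[-2,0,0,0,0,0,0.3],[-3,0,0,0,0,0,0.3],[-3,0,0,0,0,0,0.3],[-2,0,0,0,0,0,0.3],[0,0,0,0,0,0,0.3]]'; python3 go.py .444 -.321 .15;python3 - <<'E'
from h import *
d=get_image("scene"); P=d["pixels"]
u=(proj(d,[[.6233,.1582,.15]])[0]).astype(int); p=P[u[1]-60:u[1]+40,u[0]-50:u[0]+50]
p=np.clip(p.astype(float)*1.3,0,255).astype(np.uint8)
cv2.imwrite("pics/f5.png",cv2.resize(p,None,fx=6,fy=6,interpolation=cv2.INTER_CUBIC))
E
```

```text
clock: 14.9
tcp_pos: [0.6241, 0.16, 0.1887]
eef_rot: [[0.005, 1.0, -0.001], [0.001, -0.001, -1.0], [-1.0, 0.005, -0.001]]
wrist_force: [0.6, -0.7, -0.8]
grip_width: 0.0424
t 14.9 tcp [0.6241 0.16   0.1887] rows cm [  3.72 -17.99  48.12] rotfix deg [-0.05 -0.07 -0.28] F [ 0.6 -0.7 -0.8] w 0.0424 q [0.21 0.28 1.85 0.   1.01 1.79]
```

View pics/f5.png

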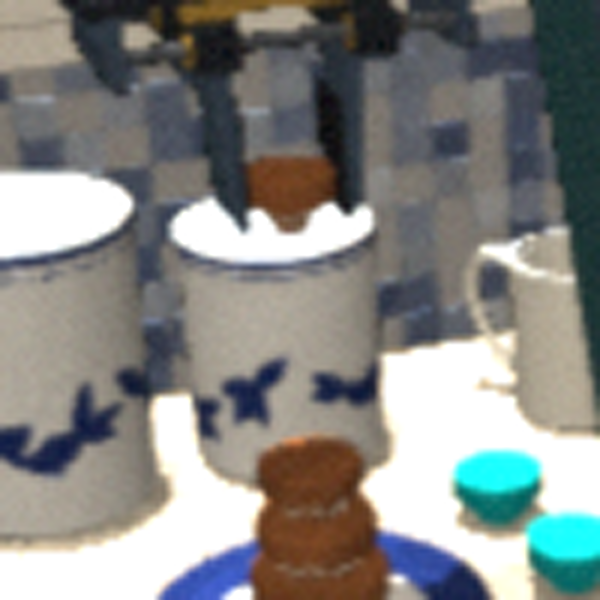

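```bash
python3 -m handwheel '[[0,-0.8,2,0,0,0,0.3],[0,-1.4,3.8,0,0,0,0.3],[0,-1.4,3.8,0,0,0,0.3],[0,-1.4,3.8,0,0,0,0.3],[0,-1.4,3.8,0,0,0,0.3],[0,-1.4,3.8,0,0,0,0.3],[0,-1.4,3.8,0,0,0,0.3],[0,-1.4,3.8,0,0,0,0.3],[0,-1.4,3.8,0,0,0,0.3],[0,-1.4,3.8,0,0,0,0.3],[0,-1.4,3.8,0,0,0,0.3],[0,-1.4,3.8,0,0,0,0.3]]'; python3 -m handwheel '[[0,-1,3.0,0,0,0,0.3],[0,0,0,0,0,0,0.3],[0,0,0,0,0,0,0.3],[0,0,0,0,0,0,0.3]]';python3 go.py .4456 -.3213 .1
```

```text
clock: 16.15
tcp_pos: [0.4578, -0.2795, 0.1837]
eef_rot: [[-0.002, 1.0, -0.001], [0.001, -0.001, -1.0], [-1.0, -0.002, -0.001]]
wrist_force: [0.6, 0.1, -0.6]
grip_width: 0.0424
clock: 16.55
tcp_pos: [0.4495, -0.3074, 0.1842]
eef_rot: [[-0.001, 1.0, -0.001], [0.001, -0.001, -1.0], [-1.0, -0.001, -0.001]]
wrist_force: [0.1, 0.7, -0.6]
grip_width: 0.0425
t 16.55 tcp [ 0.4495 -0.3074  0.1842] rows cm [ 8.42 -0.38  1.4 ] rotfix deg [-0.04 -0.05  0.05] F [ 0.1  0.7 -0.6] w 0.0425 q [-0.64  0.12  2.04  0.    0.98  0.93]
```

```bash
python3 -m handwheel '[[2,-0.3,1.0,0,0,0,0.3],[3,-0.08,0.4,0,0,0,0.3],[3,0,0,0,0,0,0.3],[3,0,0,0,0,0,0.3],[1,0,0,0,0,0,0.3],[0,0,0,0,0,0,0.3],[0,0,0,0,0,0,0.3]]';python3 go.py .4456 -.3213 .062; python3 - <<'E'
from h import *
for n in("top",):
    d=get_image(n); cv2.imwrite(f"pics/{n}5.png",cv2.resize(d["pixels"][190:320,310:470],None,fx=5,fy=5,interpolation=cv2.INTER_CUBIC))
E
```

```text
clock: 17.25
tcp_pos: [0.4469, -0.3222, 0.0659]
eef_rot: [[0.001, 1.0, -0.0], [-0.001, -0.0, -1.0], [-1.0, 0.001, 0.001]]
wrist_force: [1.1, -0.2, -0.6]
grip_width: 0.0426
t 17.25 tcp [ 0.4469 -0.3222  0.0659] rows cm [ 0.39 -0.13 -0.09] rotfix deg [-0.02  0.03 -0.04] F [ 1.1 -0.2 -0.6] w 0.0426 q [-0.67  0.31  2.08  0.    0.75  0.9 ]
```

View pics/top5.png

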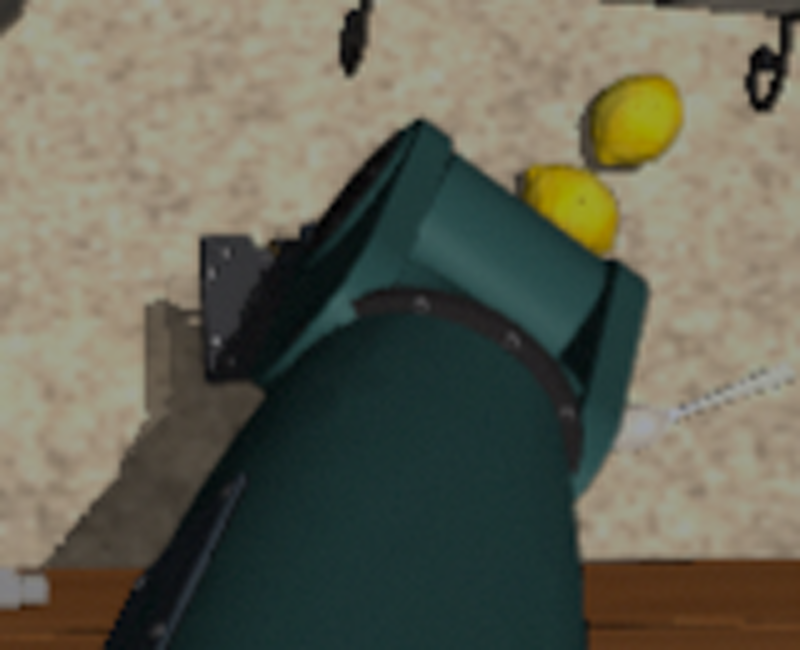

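```bash
python3 -m handwheel '[[0.3,-0.1,-0.09,0,0,0,0.3],[0.5,0,0,0,0,0,0.3],[0.3,0,0,0,0,0,0.3],[0.3,0,0,0,0,0,0.3],[0.3,0,0,0,0,0,0.3],[0,0,0,0,0,0,0.3]]';python3 go.py .4456 -.3213 .038
```

```text
clock: 17.9
tcp_pos: [0.4449, -0.3212, 0.0473]
eef_rot: [[-0.001, 1.0, -0.001], [0.0, -0.001, -1.0], [-1.0, -0.001, -0.0]]
wrist_force: [-0.3, -0.3, 0.2]
grip_width: 0.0425
t 17.9 tcp [ 0.4449 -0.3212  0.0473] rows cm [0.93 0.07 0.01] rotfix deg [-0.06 -0.03  0.04] F [-0.3 -0.3  0.2] w 0.0425 q [-0.67  0.34  2.09 -0.    0.72  0.9 ]
```

```bash
python3 -m handwheel '[[0.2,0.05,0,0,0,0,0.3],[0.2,0,0,0,0,0,0.3],[0,0,0,0,0,0,0.3]]';python3 -m handwheel '[[0.2,0,0,0,0,0,0.3],[0.1,0,0,0,0,0,0.3],[0,0,0,0,0,0,0.3]]';python3 go.py .4456 -.3213 .038
```

```text
clock: 18.2
tcp_pos: [0.4456, -0.3213, 0.0436]
eef_rot: [[-0.0, 1.0, -0.001], [0.0, -0.001, -1.0], [-1.0, -0.0, -0.0]]
wrist_force: [1.3, 0.2, 0.2]
grip_width: 0.0423
clock: 18.5
tcp_pos: [0.4458, -0.3214, 0.0409]
eef_rot: [[0.0, 1.0, -0.001], [0.0, -0.001, -1.0], [-1.0, 0.0, -0.0]]
wrist_force: [-0.9, 1.3, 2.8]
grip_width: 0.0424
t 18.5 tcp [ 0.4458 -0.3214  0.0409] rows cm [ 0.29 -0.02 -0.01] rotfix deg [-0.05 -0.   -0.  ] F [-0.9  1.3  2.8] w 0.0424 q [-0.67  0.35  2.09  0.    0.71  0.9 ]
```

```bash
python3 -m handwheel '[[0.1,0,0,0,0,0,0.3],[0,0,0,0,0,0,0.3]]';python3 go.py .4456 -.3213 .038; python3 -m handwheel '[[0.1,0,0,0,0,0,0.3],[0,0,0,0,0,0,0.3]]';python3 go.py .4456 -.3213 .038
```

```text
clock: 18.7
tcp_pos: [0.4461, -0.3215, 0.0405]
eef_rot: [[0.0, 1.0, -0.001], [-0.0, -0.001, -1.0], [-1.0, 0.0, 0.0]]
wrist_force: [-2.0, 3.0, 13.2]
grip_width: 0.0427
t 18.7 tcp [ 0.4461 -0.3215  0.0405] rows cm [ 0.25 -0.05 -0.02] rotfix deg [-0.06  0.   -0.02] F [-2.   3.  13.2] w 0.0427 q [-0.67  0.35  2.09  0.    0.7   0.9 ]
clock: 18.9
tcp_pos: [0.4464, -0.3216, 0.0401]
eef_rot: [[0.001, 1.0, -0.001], [-0.0, -0.001, -1.0], [-1.0, 0.001, 0.0]]
wrist_force: [-4.0, 5.4, 23.6]
grip_width: 0.0426
t 18.9 tcp [ 0.4464 -0.3216  0.0401] rows cm [ 0.21 -0.08 -0.03] rotfix deg [-0.07  0.01 -0.05] F [-4.   5.4 23.6] w 0.0426 q [-0.67  0.35  2.09  0.    0.7   0.9 ]
```

```bash
python3 -m handwheel '[[-0.15,0,0,0,0,0,0.3],[0,0,0,0,0,0,0.5],[0,0,0,0,0,0,0.6],[0,0,0,0,0,0,0.6],[-1,0,0,0,0,0,0.6],[-3,0,0,0,0,0,0.6],[-4,0,0,0,0,0,0.6],[-4,0,0,0,0,0,0.6],[-2,1.0,-3.5,0,0,0,0.6],[0,1.4,-4,0,0,0,0.7],[0,1.4,-4,0,0,0,0.7],[0,1.4,-4,0,0,0,0.7]]';python3 go.py .622 .159 .1; python3 - <<'E'
from h import *
for n in("top",):
    d=get_image(n); cv2.imwrite(f"pics/{n}6.png",cv2.resize(d["pixels"][190:320,310:470],None,fx=5,fy=5,interpolation=cv2.INTER_CUBIC))
E
```

```text
clock: 20.1
tcp_pos: [0.4979, -0.1649, 0.181]
eef_rot: [[0.0, 1.0, -0.001], [-0.0, -0.001, -1.0], [-1.0, 0.0, 0.0]]
wrist_force: [1.2, -0.0, -0.3]
grip_width: 0.0636
t 20.1 tcp [ 0.4979 -0.1649  0.181 ] rows cm [  8.11  12.35 -32.41] rotfix deg [-0.08  0.01 -0.03] F [ 1.2 -0.  -0.3] w 0.0636 q [-0.36  0.09  2.08  0.    0.97  1.21]
```

View pics/top6.png

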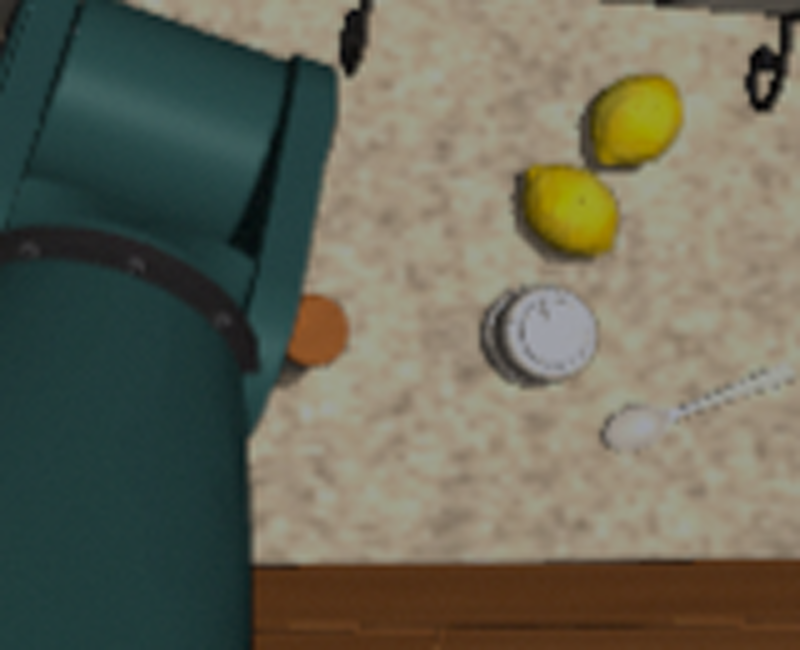

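```bash
cat > m5.py <<'E'
from h import *
import sys
k=int(sys.argv[1]); ra={4:.0215,3:.026,2:.0305,1:.035}[k]; z=.0053+.03*k
ims=[]
for cam in("top","scene"):
    c=get_image(cam); ov=cv2.resize(c["pixels"],None,fx=8,fy=8,interpolation=cv2.INTER_CUBIC)
    q=fit(c,(.621,.160),z,ra,0,rng=.01,gray=(cam=="top")); print(cam,np.round(q,4))
    L=c["pixels"].astype(np.float32); L=L[:,:,2]-L[:,:,0]
    c2=dict(c); c2["pixels"]=np.repeat(L[:,:,None],3,2); q2=fit(c2,(.621,.160),z,ra,1,rng=.01); print(" R-B",np.round(q2,4))
    p=proj(c,circ(*q[1:],z,ra))*8+3.5; cv2.polylines(ov,[np.round(p).astype(int)],True,(0,255,0),1)
    u=proj(c,[[.62,.16,.07]])[0]*8
    ims.append(ov[int(u[1])-250:int(u[1])+250,int(u[0])-200:int(u[0])+200])
cv2.imwrite(f"pics/stk{k}.png",np.hstack(ims))
E
python3 m5.py 3
```

```text
top [31.9138  0.6212  0.1602]
 R-B [44.0022  0.6225  0.1605]
scene [56.3625  0.6305  0.1582]
 R-B [47.8718  0.6307  0.1582]
```

View pics/stk3.png

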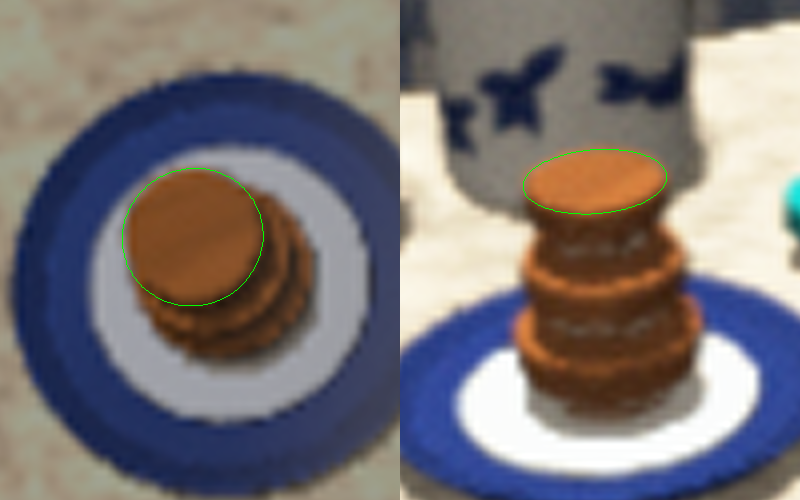

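```bash
python3 - <<'E'
from h import *
for cam in("top","scene"):
    c=get_image(cam)
    for z in(.013,.010,.0):
        print(cam,z,np.round(fit(c,(.62,.16),z,.0855,0,rng=.012,gray=False),4))
    # lookalikes turquoise lids (upside down/standing?) and free: top disc z .03
    for g in((.68,.085),(.62,.08),(.455,.185)):
        print(cam,g,np.round(fit(c,g,.03,.026,0,rng=.02,gray=False),4))
E
```

```text
top 0.013 [60.     0.618  0.16 ]
top 0.01 [60.     0.619  0.16 ]
top 0.0 [59.9446  0.6217  0.1612]
top (0.68, 0.085) [30.4822  0.6965  0.0823]
top (0.62, 0.08) [29.8241  0.5988  0.0963]
top (0.455, 0.185) [47.2635  0.443   0.1925]
scene 0.013 [56.4682  0.6217  0.1615]
scene 0.01 [56.4602  0.6262  0.1605]
scene 0.0 [42.894   0.6172  0.164 ]
scene (0.68, 0.085) [43.6594  0.6702  0.0925]
scene (0.62, 0.08) [40.5067  0.6262  0.0705]
scene (0.455, 0.185) [48.0071  0.4415  0.197 ]
```

```bash
python3 -m handwheel '[[0,0.6,-2.0,0,0,0,0.7],[0,1.2,-3.5,0,0,0,0.7],[0,1.2,-3.5,0,0,0,0.7],[0,1.2,-3.5,0,0,0,0.7],[0,1.2,-3.5,0,0,0,0.7],[0,1.2,-3.5,0,0,0,0.7],[0,1.2,-3.5,0,0,0,0.7],[0,1.2,-3.5,0,0,0,0.7],[0,0.9,-2.7,0,0,0,0.7],[0,0.5,-1.5,0,0,0,0.7],[0,0,0,0,0,0,0.7]]';python3 go.py .622 .160 .12; python3 - <<'E'
from h import *
import sys
for cam in("top","scene"):
    c=get_image(cam); ov=cv2.resize(c["pixels"],None,fx=8,fy=8,interpolation=cv2.INTER_CUBIC)
    for z,col in((.096,(0,255,0)),(.106,(0,0,255))):
        L=c["pixels"].astype(np.float32); L=L[:,:,2]-L[:,:,0]
        c2=dict(c); c2["pixels"]=np.repeat(L[:,:,None],3,2); q=fit(c2,(.444,-.321),z,.0215,1,rng=.01); print(cam,z,np.round(q,4))
        p=proj(c,circ(*q[1:],z,.0215))*8+3.5; cv2.polylines(ov,[np.round(p).astype(int)],True,col,1)
    u=proj(c,[[.444,-.321,.07]])[0]*8
    if cam=="top": cv2.imwrite("pics/s_t.png",ov[int(u[1])-250:int(u[1])+250,int(u[0])-250:int(u[0])+250])
    else: cv2.imwrite("pics/s_s.png",c["pixels"])
E
```

```text
clock: 21.45
tcp_pos: [0.6026, 0.1407, 0.1802]
eef_rot: [[-0.0, 1.0, -0.001], [-0.0, -0.001, -1.0], [-1.0, -0.0, 0.0]]
wrist_force: [0.3, 0.3, 0.1]
grip_width: 0.0638
t 21.45 tcp [0.6026 0.1407 0.1802] rows cm [ 6.02  1.94 -1.93] rotfix deg [-0.03  0.    0.01] F [0.3 0.3 0.1] w 0.0638 q [ 0.19  0.25  1.9  -0.    0.99  1.76]
top 0.096 [51.7805  0.443  -0.3208]
top 0.106 [50.659   0.4425 -0.3183]
scene 0.096 [ 0.413   0.4325 -0.3325]
scene 0.106 [ 0.3964  0.4372 -0.3325]
```

View pics/s_t.png

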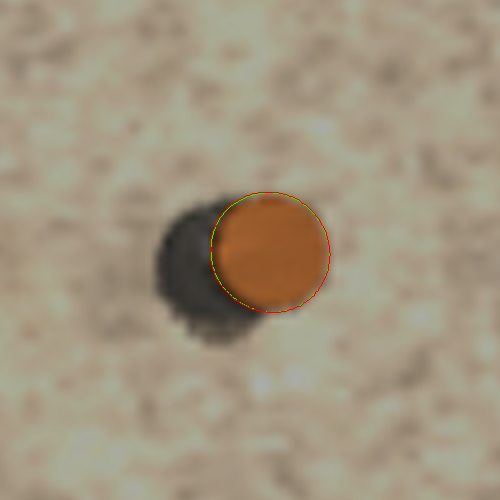

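View pics/s_s.png

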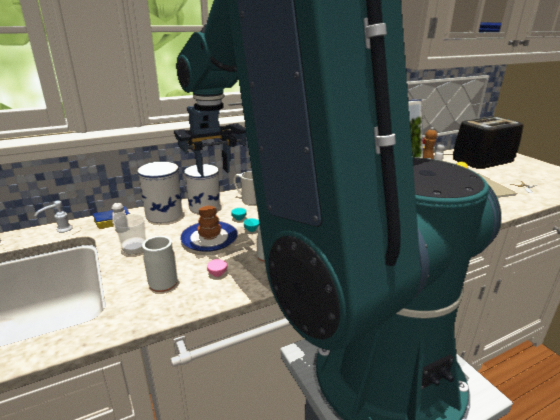

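```bash
python3 -m handwheel '[[1,1,-1,0,0,0,0.78],[2,0.8,-0.8,0,0,0,0.78],[2,0.1,-0.1,0,0,0,0.78],[2,0,0,0,0,0,0.78],[2,0,0,0,0,0,0.78],[1,0,0,0,0,0,0.78],[0,0,0,0,0,0,0.78]]';python3 go.py .622 .160 .040
```

```text
clock: 22.25
tcp_pos: [0.6202, 0.1582, 0.0792]
eef_rot: [[-0.002, 1.0, -0.002], [-0.001, -0.002, -1.0], [-1.0, -0.002, 0.001]]
wrist_force: [-0.2, 0.1, -0.8]
grip_width: 0.0714
t 22.25 tcp [0.6202 0.1582 0.0792] rows cm [ 3.92  0.19 -0.18] rotfix deg [-0.12  0.03  0.13] F [-0.2  0.1 -0.8] w 0.0714 q [ 0.21  0.41  1.89 -0.    0.84  1.79]
```

```bash
python3 -m handwheel '[[1,0.1,-0.1,0,0,0,0.78],[1.3,0.05,-0.08,0,0,0,0.78],[1,0,0,0,0,0,0.78],[0.5,0,0,0,0,0,0.78],[0,0,0,0,0,0,0.78],[0,0,0,0,0,0,0.55],[0,0,0,0,0,0,0.4],[0,0,0,0,0,0,0.4],[0,0,0,0,0,0,0.4],[0,0,0,0,0,0,0.4],[0,0,0,0,0,0,0.4]]' 12;python3 go.py .622 .160 .040
```

```text
clock: 23.35
tcp_pos: [0.6229, 0.1614, 0.0426]
eef_rot: [[0.0, 1.0, -0.001], [0.0, -0.001, -1.0], [-1.0, 0.0, -0.0]]
wrist_force: [-0.0, 0.2, 2.4]
grip_width: 0.0516
t 23.35 tcp [0.6229 0.1614 0.0426] rows cm [ 0.26 -0.09  0.14] rotfix deg [-0.05 -0.01 -0.03] F [-0.   0.2  2.4] w 0.0516 q [0.22 0.47 1.9  0.   0.78 1.79]
```

```bash
python3 -m handwheel '[[-0.5,0,0,0,0,0,0.4],[-1.5,0,0,0,0,0,0.4],[-3,0,0,0,0,0,0.4],[-4,0,0,0,0,0,0.4],[-3,-1,0.7,0,0,0,0.4],[0,-2.5,1.9,0,0,0,0.4],[0,-3.2,2.4,0,0,0,0.4],[0,-3.2,2.4,0,0,0,0.4],[0,-3,2.2,0,0,0,0.4],[0,-2,1.5,0,0,0,0.4],[0,-0.6,0.5,0,0,0,0.4],[0,0,0,0,0,0,0.4]]';python3 go.py .467 .0442 .09; python3 m5.py 2;python3 -c "
from h import *
d=get_image('scene')['pixels'];cv2.imwrite('pics/sc7.png',cv2.resize(d[130:290,150:350],None,fx=4,fy=4))"
```

```text
clock: 24.55
tcp_pos: [0.4677, 0.0452, 0.1633]
eef_rot: [[0.001, 1.0, -0.002], [0.0, -0.002, -1.0], [-1.0, 0.001, -0.0]]
wrist_force: [0.0, 0.8, -0.3]
grip_width: 0.0514
t 24.55 tcp [0.4677 0.0452 0.1633] rows cm [ 7.33 -0.08  0.1 ] rotfix deg [-0.1  -0.   -0.08] F [ 0.   0.8 -0.3] w 0.0514 q [0.05 0.02 2.2  0.   0.92 1.62]
top [36.6829  0.6212  0.1598]
 R-B [47.9631  0.6212  0.1595]
scene [59.156   0.6297  0.1565]
 R-B [48.6501  0.6295  0.1575]
```

View pics/sc7.png

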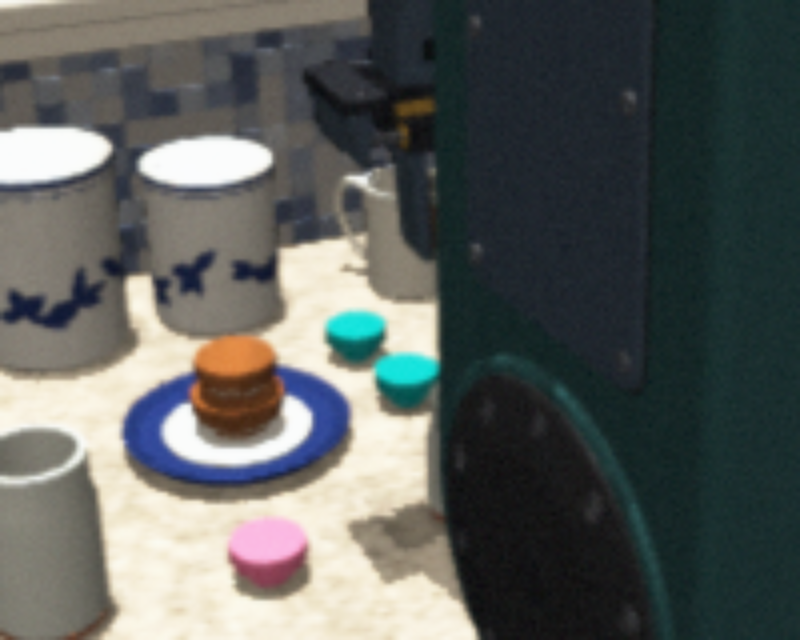

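View pics/stk2.png

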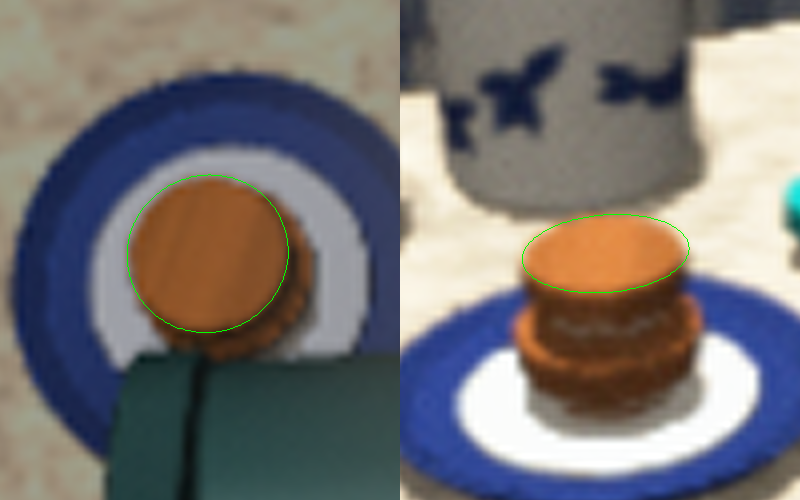

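```bash
python3 -m handwheel '[[2,-0.05,0.1,0,0,0,0.4],[3,0,0,0,0,0,0.4],[2.5,0,0,0,0,0,0.4],[1,0,0,0,0,0,0.4],[0,0,0,0,0,0,0.4],[0,0,0,0,0,0,0.4]]';python3 go.py .467 .0442 .0553
```

```text
clock: 25.3
tcp_pos: [0.4679, 0.0447, 0.078]
eef_rot: [[0.001, 1.0, -0.001], [0.0, -0.001, -1.0], [-1.0, 0.001, -0.0]]
wrist_force: [1.3, -0.1, 0.2]
grip_width: 0.0516
t 25.3 tcp [0.4679 0.0447 0.078 ] rows cm [ 2.27 -0.09  0.05] rotfix deg [-0.03 -0.   -0.03] F [ 1.3 -0.1  0.2] w 0.0516 q [0.05 0.17 2.23 0.   0.74 1.62]
```

```bash
python3 -m handwheel '[[0.6,-0.06,0.04,0,0,0,0.4],[0.5,0,0,0,0,0,0.4],[0.3,0,0,0,0,0,0.4],[0.3,0,0,0,0,0,0.4],[0.2,0,0,0,0,0,0.4],[0,0,0,0,0,0,0.4]]';python3 go.py .467 .0442 .0553;python3 -m handwheel '[[0.1,0,0,0,0,0,0.4],[0.1,0,0,0,0,0,0.4],[0,0,0,0,0,0,0.4]]';python3 go.py .467 .0442 .0553
```

```text
clock: 25.9
tcp_pos: [0.4663, 0.044, 0.0581]
eef_rot: [[-0.0, 1.0, -0.001], [-0.0, -0.001, -1.0], [-1.0, -0.0, 0.0]]
wrist_force: [-0.4, 0.9, -0.1]
grip_width: 0.0515
t 25.9 tcp [0.4663 0.044  0.0581] rows cm [ 0.28  0.07 -0.02] rotfix deg [-0.06  0.    0.02] F [-0.4  0.9 -0.1] w 0.0515 q [0.04 0.21 2.24 0.   0.69 1.62]
clock: 26.2
tcp_pos: [0.4664, 0.0441, 0.0563]
eef_rot: [[-0.0, 1.0, -0.001], [0.0, -0.001, -1.0], [-1.0, -0.0, -0.0]]
wrist_force: [-0.2, 0.3, 0.3]
grip_width: 0.0514
t 26.2 tcp [0.4664 0.0441 0.0563] rows cm [ 0.1   0.06 -0.01] rotfix deg [-0.05 -0.    0.  ] F [-0.2  0.3  0.3] w 0.0514 q [0.04 0.21 2.24 0.   0.69 1.62]
```

```bash
python3 -m handwheel '[[0.1,0,0,0,0,0,0.4],[0,0,0,0,0,0,0.4]]';python3 -m handwheel '[[0.1,0,0,0,0,0,0.4],[0,0,0,0,0,0,0.4]]';python3 go.py .467 .0442 .0553
```

```text
clock: 26.4
tcp_pos: [0.4664, 0.044, 0.0553]
eef_rot: [[-0.0, 1.0, -0.001], [0.0, -0.001, -1.0], [-1.0, -0.0, -0.0]]
wrist_force: [-0.1, 0.4, 0.2]
grip_width: 0.0516
clock: 26.6
tcp_pos: [0.4664, 0.044, 0.0543]
eef_rot: [[-0.0, 1.0, -0.001], [0.0, -0.001, -1.0], [-1.0, -0.0, -0.0]]
wrist_force: [0.2, -0.8, -0.3]
grip_width: 0.0515
t 26.6 tcp [0.4664 0.044  0.0543] rows cm [-0.1   0.06 -0.02] rotfix deg [-0.05 -0.    0.01] F [ 0.2 -0.8 -0.3] w 0.0515 q [0.04 0.22 2.24 0.   0.68 1.62]
```

```bash
python3 -m handwheel '[[0.1,0,0,0,0,0,0.4],[0,0,0,0,0,0,0.4]]';python3 -m handwheel '[[0.1,0,0,0,0,0,0.4],[0,0,0,0,0,0,0.4]]';python3 -m handwheel '[[0.1,0,0,0,0,0,0.4],[0,0,0,0,0,0,0.4]]';python3 go.py .467 .0442 .0553
```

```text
clock: 26.8
tcp_pos: [0.4664, 0.044, 0.0532]
eef_rot: [[-0.0, 1.0, -0.001], [0.0, -0.001, -1.0], [-1.0, -0.0, -0.0]]
wrist_force: [-0.3, 0.6, -0.4]
grip_width: 0.0518
clock: 27.0
tcp_pos: [0.4664, 0.044, 0.0522]
eef_rot: [[-0.0, 1.0, -0.001], [0.0, -0.001, -1.0], [-1.0, -0.0, -0.0]]
wrist_force: [-0.1, 0.1, -0.5]
grip_width: 0.0515
clock: 27.2
tcp_pos: [0.4664, 0.044, 0.0512]
eef_rot: [[-0.0, 1.0, -0.001], [0.0, -0.001, -1.0], [-1.0, -0.0, -0.0]]
wrist_force: [1.1, 0.0, -0.4]
grip_width: 0.0516
t 27.2 tcp [0.4664 0.044  0.0512] rows cm [-0.41  0.06 -0.02] rotfix deg [-0.06 -0.    0.  ] F [ 1.1  0.  -0.4] w 0.0516 q [0.04 0.22 2.24 0.   0.68 1.62]
```

```bash
python3 -m handwheel '[[0.1,0,0,0,0,0,0.4],[0.1,0,0,0,0,0,0.4],[0,0,0,0,0,0,0.4]]';python3 -m handwheel '[[0.1,0,0,0,0,0,0.4],[0,0,0,0,0,0,0.4]]';python3 -m handwheel '[[0.1,0,0,0,0,0,0.4],[0,0,0,0,0,0,0.4]]';python3 go.py .467 .0442 .0553
```

```text
clock: 27.5
tcp_pos: [0.4664, 0.0441, 0.0492]
eef_rot: [[-0.0, 1.0, -0.001], [0.0, -0.001, -1.0], [-1.0, -0.0, -0.0]]
wrist_force: [0.4, 0.9, -0.2]
grip_width: 0.0516
clock: 27.7
tcp_pos: [0.4664, 0.044, 0.0482]
eef_rot: [[-0.0, 1.0, -0.001], [0.0, -0.001, -1.0], [-1.0, -0.0, -0.0]]
wrist_force: [0.6, 1.5, 1.3]
grip_width: 0.0517
clock: 27.9
tcp_pos: [0.4667, 0.0441, 0.0476]
eef_rot: [[0.0, 1.0, -0.001], [0.0, -0.001, -1.0], [-1.0, 0.0, -0.0]]
wrist_force: [-1.6, 1.3, 5.6]
grip_width: 0.0515
t 27.9 tcp [0.4667 0.0441 0.0476] rows cm [-0.77  0.03 -0.01] rotfix deg [-0.06 -0.01 -0.01] F [-1.6  1.3  5.6] w 0.0515 q [0.04 0.23 2.24 0.   0.67 1.62]
```

```bash
python3 -m handwheel '[[0.1,0,0,0,0,0,0.4],[0,0,0,0,0,0,0.4]]';python3 -m handwheel '[[0.1,0,0,0,0,0,0.4],[0,0,0,0,0,0,0.4]]'
```

```text
clock: 28.1
tcp_pos: [0.4671, 0.0441, 0.047]
eef_rot: [[0.001, 1.0, -0.001], [0.0, -0.001, -1.0], [-1.0, 0.001, -0.0]]
wrist_force: [-2.8, 0.7, 12.8]
grip_width: 0.0517
clock: 28.3
tcp_pos: [0.4673, 0.0441, 0.0462]
eef_rot: [[0.001, 1.0, -0.001], [0.0, -0.001, -1.0], [-1.0, 0.001, -0.0]]
wrist_force: [-4.1, 0.9, 16.0]
grip_width: 0.0513
```

```bash
python3 -m handwheel '[[-0.15,0,0,0,0,0,0.4],[0,0,0,0,0,0,0.6],[0,0,0,0,0,0,0.7],[0,0,0,0,0,0,0.75],[-1,0,0,0,0,0,0.75],[-3,0,0,0,0,0,0.75],[-4,0,0,0,0,0,0.75],[-3,0.5,-1,0,0,0,0.8],[0,2,-4,0,0,0,0.8],[0,3,-4,0,0,0,0.85],[0,3,-4,0,0,0,0.85],[0,0,0,0,0,0,0.85]]';python3 go.py .622 .160 .06; cat > chk.py <<'E'
from h import *
import sys
T={"s":((.444,-.321),.08,.0215),"m":((.465,.044),.092,.026),"l":((.673,-.138),.105,.0305),"xl":((.469,.331),.12,.035)}
for n in sys.argv[1:]:
  g,z,ra=T[n]; ims=[]
  for cam in("top","scene"):
    c=get_image(cam); ov=cv2.resize(c["pixels"],None,fx=8,fy=8,interpolation=cv2.INTER_CUBIC)
    L=c["pixels"].astype(np.float32); L=L[:,:,2]-L[:,:,0]; c2=dict(c); c2["pixels"]=np.repeat(L[:,:,None],3,2)
    for h,col in((0,(0,255,0)),(.007,(0,0,255))):
        q=fit(c2,g,z+.016+h,ra,1,rng=.01); print(n,cam,h,np.round(q,4))
        if cam=="scene" and h==0 or cam=="top":pass
    p=proj(c,circ(*g,z+.016,ra))*8+3.5; cv2.polylines(ov,[np.round(p).astype(int)],True,(0,255,0),1)
    u=np.maximum(proj(c,[[*g,z]])[0]*8,200)
    ims.append(ov[int(u[1])-200:int(u[1])+300,int(u[0])-200:int(u[0])+200])
  cv2.imwrite(f"pics/chk_{n}.png",np.hstack(ims))
E
python3 chk.py m s
```

```text
clock: 29.5
tcp_pos: [0.5546, 0.1777, 0.158]
eef_rot: [[0.002, 1.0, 0.002], [0.001, 0.001, -1.0], [-1.0, 0.002, -0.001]]
wrist_force: [-1.6, -0.7, 0.1]
grip_width: 0.0776
t 29.5 tcp [0.5546 0.1777 0.158 ] rows cm [9.81 6.71 1.79] rotfix deg [ 0.09 -0.06 -0.14] F [-1.6 -0.7  0.1] w 0.0776 q [0.27 0.22 1.99 0.   0.94 1.84]
m top 0 [33.0461  0.4637  0.043 ]
m top 0.007 [31.9448  0.4632  0.0425]
m scene 0 [20.123   0.4612  0.0493]
m scene 0.007 [17.5239  0.4535  0.052 ]
s top 0 [51.1853  0.443  -0.3208]
s top 0.007 [50.361   0.4427 -0.319 ]
s scene 0 [ 0.4291  0.438  -0.3243]
s scene 0.007 [ 0.7031  0.4477 -0.3285]
```

View pics/chk_m.png

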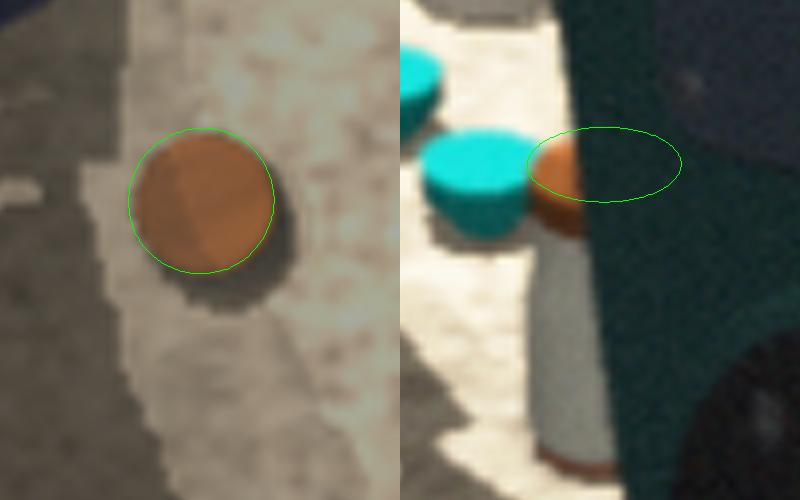

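View pics/chk_s.png

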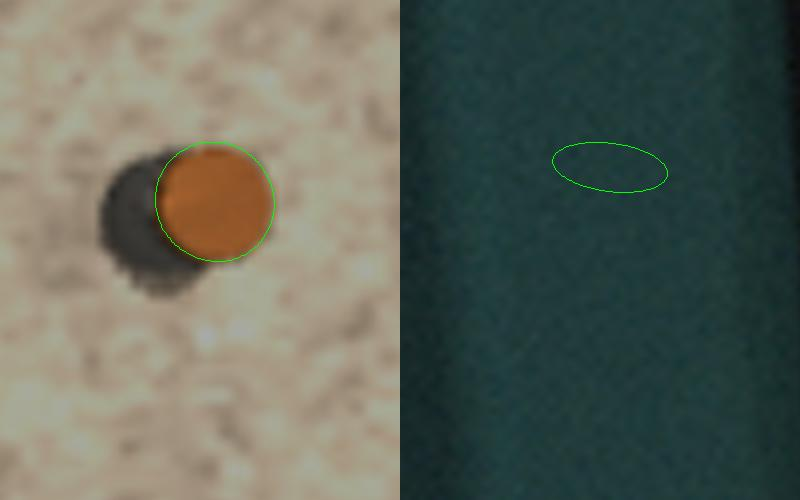

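```bash
python3 -m handwheel '[[0,2,0.6,0,0,0,0.87],[1,3,0.9,0,0,0,0.87],[2,1.5,0.4,0,0,0,0.87],[3,0.15,0,0,0,0,0.87],[3,0,0,0,0,0,0.87],[1,0,0,0,0,0,0.87],[0,0,0,0,0,0,0.87],[0,0,0,0,0,0,0.87]]';python3 go.py .621 .159 .0126
```

```text
clock: 30.5
tcp_pos: [0.6186, 0.1547, 0.0582]
eef_rot: [[0.001, 1.0, -0.001], [0.0, -0.001, -1.0], [-1.0, 0.001, -0.0]]
wrist_force: [0.4, 0.2, 0.1]
grip_width: 0.0791
t 30.5 tcp [0.6186 0.1547 0.0582] rows cm [ 4.56  0.24 -0.43] rotfix deg [-0.08 -0.01 -0.07] F [0.4 0.2 0.1] w 0.0791 q [ 0.21  0.44  1.91 -0.    0.8   1.78]
```

```bash
python3 -m handwheel '[[0.5,0.2,-0.4,0,0,0,0.87],[1,0.04,-0.03,0,0,0,0.87],[1.5,0,0,0,0,0,0.87],[1,0,0,0,0,0,0.87],[0.5,0,0,0,0,0,0.87],[0,0,0,0,0,0,0.87]]';python3 go.py .621 .159 .0126;python3 -c "
from h import *
d=get_image('scene')['pixels'];cv2.imwrite('pics/sc8.png',cv2.resize(d[150:260,150:270],None,fx=6,fy=6))"
```

```text
clock: 31.1
tcp_pos: [0.6198, 0.159, 0.0106]
eef_rot: [[-0.002, 1.0, -0.001], [-0.0, -0.001, -1.0], [-1.0, -0.002, 0.0]]
wrist_force: [-0.2, 0.3, 0.5]
grip_width: 0.0794
t 31.1 tcp [0.6198 0.159  0.0106] rows cm [-0.2   0.12  0.  ] rotfix deg [-0.06  0.02  0.1 ] F [-0.2  0.3  0.5] w 0.0794 q [0.21 0.51 1.9  0.   0.73 1.79]
```

View pics/sc8.png

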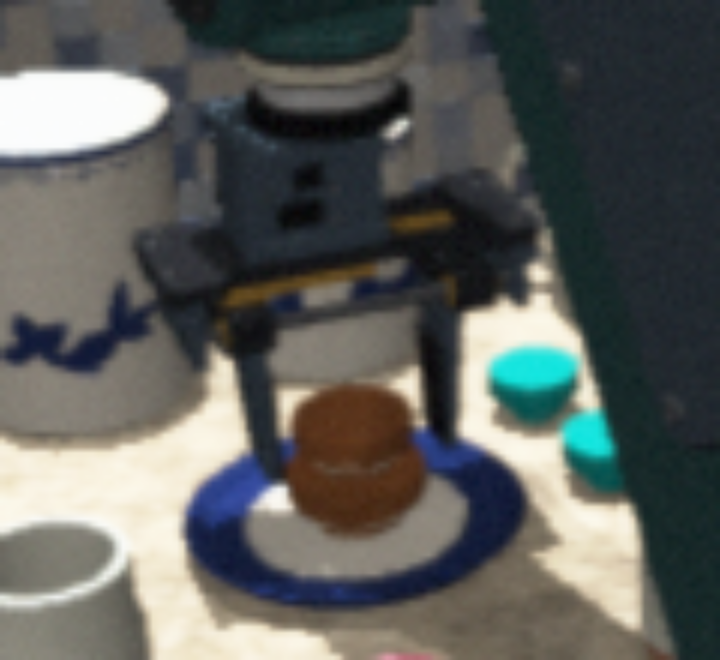

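Fingers straddle the l lid (at about 350,430 in the crop), tips above the xl disc. Close and lift.

```bash
python3 -m handwheel '[[-0.2,0,0,0,0,0,0.87],[0,0,0,0,0,0,0.7],[0,0,0,0,0,0,0.5],[0,0,0,0,0,0,0.5],[0,0,0,0,0,0,0.5],[0,0,0,0,0,0,0.5]]' 12;python3 go.py .621 .159 .0126
```

```text
clock: 31.75
tcp_pos: [0.6207, 0.1592, 0.0142]
eef_rot: [[0.0, 1.0, -0.001], [0.0, -0.001, -1.0], [-1.0, 0.0, -0.0]]
wrist_force: [0.1, -0.4, 5.3]
grip_width: 0.0604
t 31.75 tcp [0.6207 0.1592 0.0142] rows cm [0.16 0.03 0.02] rotfix deg [-0.06 -0.01 -0.02] F [ 0.1 -0.4  5.3] w 0.0604 q [ 0.21  0.51  1.9  -0.    0.73  1.79]
```

```bash
python3 -m handwheel '[[-0.5,0,0,0,0,0,0.5],[-1.5,0,0,0,0,0,0.5],[-3,0,0,0,0,0,0.5],[-4,0,0,0,0,0,0.5],[-4,0,1,0,0,0,0.5],[-1,0.4,2.5,0,0,0,0.5],[0,0.7,3.8,0,0,0,0.5],[0,0.7,3.8,0,0,0,0.5],[0,0.7,3.8,0,0,0,0.5],[0,0.7,3.8,0,0,0,0.5],[0,0.7,3.8,0,0,0,0.5],[0,0.7,3.5,0,0,0,0.5]]';python3 -m handwheel '[[0,0.4,2,0,0,0,0.5],[0,0,0,0,0,0,0.5],[0,0,0,0,0,0,0.5]]';python3 go.py .6747 -.138 .085; python3 m5.py 1
```

```text
clock: 32.95
tcp_pos: [0.6663, -0.1026, 0.1551]
eef_rot: [[0.001, 1.0, -0.001], [-0.0, -0.001, -1.0], [-1.0, 0.001, 0.0]]
wrist_force: [0.2, -0.3, -0.7]
grip_width: 0.0606
clock: 33.25
tcp_pos: [0.67, -0.1204, 0.1541]
eef_rot: [[-0.0, 1.0, -0.001], [0.0, -0.001, -1.0], [-1.0, -0.0, -0.0]]
wrist_force: [-0.4, 0.1, -0.6]
grip_width: 0.06
t 33.25 tcp [ 0.67   -0.1204  0.1541] rows cm [6.91 0.47 1.76] rotfix deg [-0.08 -0.01  0.  ] F [-0.4  0.1 -0.6] w 0.06 q [-0.21  0.37  1.79  0.    0.98  1.36]
top [46.1843  0.6192  0.1578]
 R-B [57.995   0.6217  0.1598]
scene [60.     0.629  0.156]
 R-B [52.7658  0.63    0.1575]
```

View pics/stk1.png

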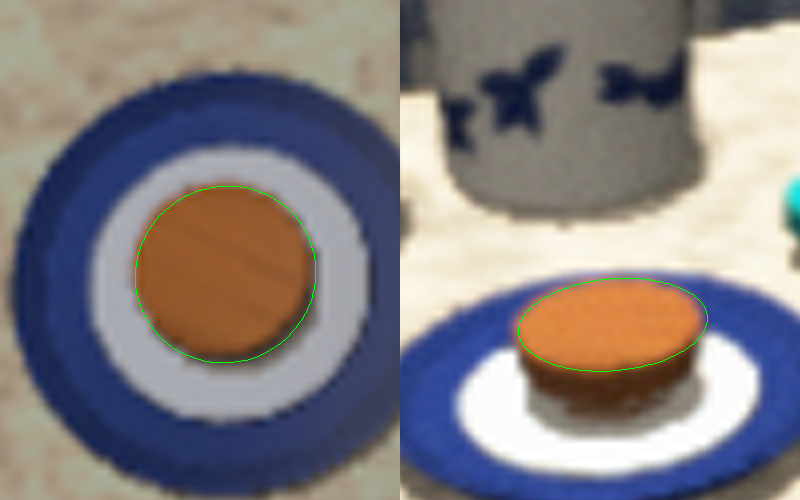

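```bash
python3 -m handwheel '[[1,0.2,1,0,0,0,0.5],[2,0.2,0.7,0,0,0,0.5],[2,0.05,0,0,0,0,0.5],[1,0,0,0,0,0,0.5],[0,0,0,0,0,0,0.5],[0,0,0,0,0,0,0.5]]';python3 go.py .6747 -.138 .0626
```

```text
clock: 33.95
tcp_pos: [0.6747, -0.1378, 0.0937]
eef_rot: [[-0.0, 1.0, -0.001], [0.0, -0.001, -1.0], [-1.0, -0.0, -0.0]]
wrist_force: [1.1, -1.0, 0.4]
grip_width: 0.0602
t 33.95 tcp [ 0.6747 -0.1378  0.0937] rows cm [ 3.11 -0.    0.02] rotfix deg [-0.05 -0.01  0.02] F [ 1.1 -1.   0.4] w 0.0602 q [-0.24  0.46  1.79  0.    0.89  1.34]
```

```bash
python3 -m handwheel '[[0.8,0,0,0,0,0,0.5],[0.8,0,0,0,0,0,0.5],[0.5,0,0,0,0,0,0.5],[0.3,0,0,0,0,0,0.5],[0.3,0,0,0,0,0,0.5],[0,0,0,0,0,0,0.5]]';python3 go.py .6747 -.138 .0626; python3 -m handwheel '[[0.1,0,0,0,0,0,0.5],[0.1,0,0,0,0,0,0.5],[0,0,0,0,0,0,0.5]]'
```

```text
clock: 34.55
tcp_pos: [0.6745, -0.1378, 0.0665]
eef_rot: [[-0.0, 1.0, -0.001], [0.0, -0.001, -1.0], [-1.0, -0.0, -0.0]]
wrist_force: [-0.4, 0.3, -0.4]
grip_width: 0.0607
t 34.55 tcp [ 0.6745 -0.1378  0.0665] rows cm [0.39 0.02 0.02] rotfix deg [-0.05 -0.01  0.02] F [-0.4  0.3 -0.4] w 0.0607 q [-0.24  0.49  1.8  -0.    0.85  1.34]
clock: 34.85
tcp_pos: [0.6747, -0.1379, 0.0649]
eef_rot: [[0.0, 1.0, -0.001], [0.0, -0.001, -1.0], [-1.0, 0.0, -0.0]]
wrist_force: [-0.2, 0.6, 0.1]
grip_width: 0.0608
```

```bash
python3 -m handwheel '[[0.1,0,0,0,0,0,0.5],[0.1,0,0,0,0,0,0.5],[0,0,0,0,0,0,0.5]]';python3 -m handwheel '[[0.1,0,0,0,0,0,0.5],[0,0,0,0,0,0,0.5]]';python3 -m handwheel '[[0.1,0,0,0,0,0,0.5],[0,0,0,0,0,0,0.5]]'
```

```text
clock: 35.15
tcp_pos: [0.6747, -0.1378, 0.0627]
eef_rot: [[-0.0, 1.0, -0.001], [0.0, -0.001, -1.0], [-1.0, -0.0, -0.0]]
wrist_force: [0.4, 0.1, 0.8]
grip_width: 0.0607
clock: 35.35
tcp_pos: [0.675, -0.1379, 0.0624]
eef_rot: [[0.001, 1.0, -0.001], [-0.0, -0.001, -1.0], [-1.0, 0.001, 0.0]]
wrist_force: [-2.0, 1.6, 6.2]
grip_width: 0.0608
clock: 35.55
tcp_pos: [0.6755, -0.138, 0.0622]
eef_rot: [[0.001, 1.0, -0.001], [-0.0, -0.001, -1.0], [-1.0, 0.001, 0.0]]
wrist_force: [-4.0, 2.3, 14.1]
grip_width: 0.0611
```

```bash
python3 -m handwheel '[[-0.15,0,0,0,0,0,0.5],[0,0,0,0,0,0,0.7],[0,0,0,0,0,0,0.8],[0,0,0,0,0,0,0.9],[-1,0,0,0,0,0,0.9],[-3,0,0,0,0,0,0.9],[-4,0,0,0,0,0,0.95],[-2,-0.4,-1.5,0,0,0,0.95],[0,-0.7,-3.5,0,0,0,0.95],[0,-0.8,-4,0,0,0,0.95],[0,-0.8,-4,0,0,0,0.95],[0,-0.8,-4,0,0,0,0.95]]';python3 -m handwheel '[[0,-0.8,-4,0,0,0,0.95],[0,-0.7,-4,0,0,0,0.95],[0,-0.5,-3,0,0,0,0.95],[0,0,0,0,0,0,0.95],[0,0,0,0,0,0,0.95]]';python3 go.py .62 .158 -.015;python3 chk.py l s
```

```text
clock: 36.75
tcp_pos: [0.6395, 0.0335, 0.1632]
eef_rot: [[0.001, 1.0, -0.001], [0.0, -0.001, -1.0], [-1.0, 0.001, -0.0]]
wrist_force: [0.5, 0.6, 0.1]
grip_width: 0.0868
clock: 37.25
tcp_pos: [0.62, 0.1425, 0.1629]
eef_rot: [[0.001, 1.0, 0.0], [-0.0, 0.0, -1.0], [-1.0, 0.001, 0.0]]
wrist_force: [0.6, -0.3, -0.2]
grip_width: 0.0869
t 37.25 tcp [0.62   0.1425 0.1629] rows cm [ 1.779e+01 -1.000e-02 -1.550e+00] rotfix deg [ 0.02  0.   -0.03] F [ 0.6 -0.3 -0.2] w 0.0869 q [ 0.19  0.29  1.87 -0.    0.97  1.76]
l top 0 [49.7785  0.6728 -0.1385]
l top 0.007 [48.4239  0.671  -0.138 ]
l scene 0 [ 0.4326  0.6798 -0.1325]
l scene 0.007 [ 0.3029  0.6815 -0.1272]
s top 0 [52.0086  0.443  -0.3208]
s top 0.007 [51.1509  0.4427 -0.319 ]
s scene 0 [ 1.7188  0.4337 -0.3293]
s scene 0.007 [ 1.8906  0.4387 -0.3325]
```

View pics/chk_l.png

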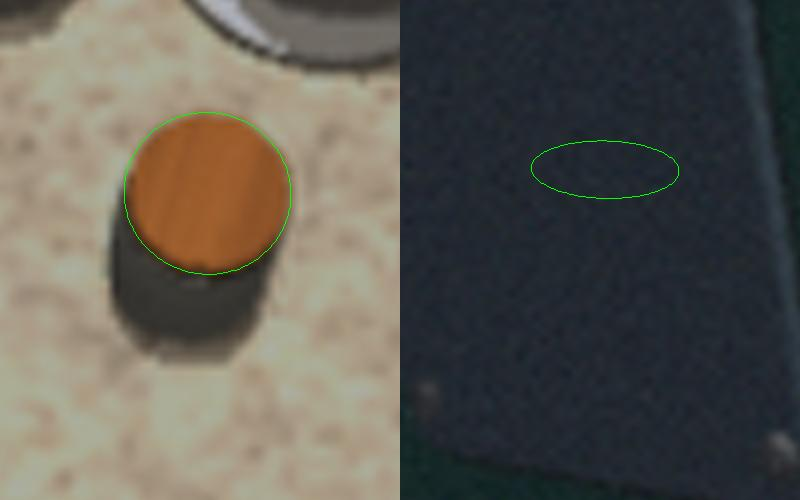

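```bash
python3 -m handwheel '[[2,0,-1,0,0,0,0.95],[4,0,-0.5,0,0,0,0.95],[4,0,-0.1,0,0,0,0.95],[3,0,0,0,0,0,0.95],[1,0,0,0,0,0,0.95],[0,0,0,0,0,0,0.95],[0,0,0,0,0,0,0.95]]';python3 go.py .62 .1585 -.014
```

```text
clock: 38.15
tcp_pos: [0.621, 0.158, 0.0238]
eef_rot: [[0.002, 1.0, -0.001], [0.0, -0.001, -1.0], [-1.0, 0.002, -0.0]]
wrist_force: [0.1, 0.0, 0.5]
grip_width: 0.0864
t 38.15 tcp [0.621  0.158  0.0238] rows cm [ 3.78 -0.11 -0.05] rotfix deg [-0.08 -0.02 -0.09] F [0.1 0.  0.5] w 0.0864 q [0.21 0.49 1.9  0.   0.74 1.79]
```

```bash
python3 -m handwheel '[[1.5,-0.1,-0.05,0,0,0,0.95],[1.3,0,0,0,0,0,0.95],[0.8,0,0,0,0,0,0.95],[0.1,0,0,0,0,0,0.95],[0,0,0,0,0,0,0.95]]';python3 go.py .62 .1585 -.014;python3 -c "
from h import *
d=get_image('scene')['pixels'];cv2.imwrite('pics/sc9.png',cv2.resize(d[150:260,150:270],None,fx=6,fy=6))"
```

```text
clock: 38.65
tcp_pos: [0.6188, 0.1587, -0.015]
eef_rot: [[-0.001, 1.0, -0.001], [-0.0, -0.001, -1.0], [-1.0, -0.001, 0.0]]
wrist_force: [-0.4, 0.5, 0.3]
grip_width: 0.0864
t 38.65 tcp [ 0.6188  0.1587 -0.015 ] rows cm [-0.1   0.12  0.02] rotfix deg [-0.05  0.01  0.04] F [-0.4  0.5  0.3] w 0.0864 q [ 0.21  0.55  1.91 -0.    0.68  1.79]
```

View pics/sc9.png

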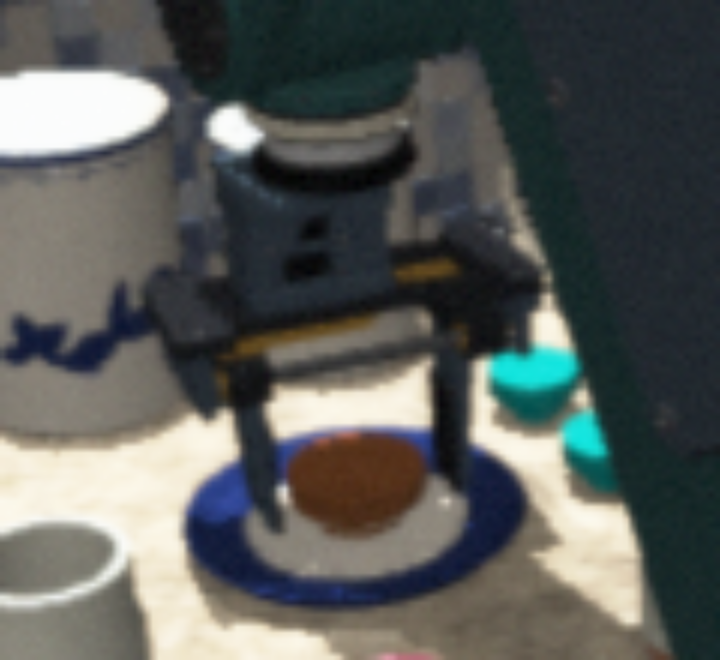

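```bash
python3 -m handwheel '[[0,0,0,0,0,0,0.8],[0,0,0,0,0,0,0.65],[0,0,0,0,0,0,0.6],[0,0,0,0,0,0,0.6],[0,0,0,0,0,0,0.6],[0,0,0,0,0,0,0.6]]' 14;python3 go.py .62 .1585 -.014; python3 -m handwheel '[[-0.5,0,0,0,0,0,0.6],[-1.5,0,0,0,0,0,0.6],[-3,0,0,0,0,0,0.6],[-4,0,0,0,0,0,0.6],[-4,0,0,0,0,0,0.6],[-4,0,0,0,0,0,0.6],[-3,0,0,0,0,0,0.6],[-1,0,0,0,0,0,0.6],[0,0,0,0,0,0,0.6]]';python3 go.py .469 .331 .1;python3 -c "
from h import *
d=get_image('scene')['pixels'];cv2.imwrite('pics/sc10.png',cv2.resize(d[90:250,120:290],None,fx=4,fy=4))"
```

```text
clock: 39.3
tcp_pos: [0.6192, 0.1587, -0.0143]
eef_rot: [[0.0, 1.0, -0.001], [0.0, -0.001, -1.0], [-1.0, 0.0, -0.0]]
wrist_force: [-1.3, -1.2, 6.2]
grip_width: 0.0694
t 39.3 tcp [ 0.6192  0.1587 -0.0143] rows cm [-0.03  0.08  0.02] rotfix deg [-0.05 -0.01 -0.03] F [-1.3 -1.2  6.2] w 0.0694 q [0.21 0.55 1.9  0.   0.68 1.79]
clock: 40.2
tcp_pos: [0.6196, 0.1589, 0.1972]
eef_rot: [[0.003, 1.0, -0.001], [0.001, -0.001, -1.0], [-1.0, 0.003, -0.001]]
wrist_force: [0.3, -0.1, -1.0]
grip_width: 0.0694
t 40.2 tcp [0.6196 0.1589 0.1972] rows cm [  9.69 -15.1  -17.19] rotfix deg [-0.05 -0.04 -0.15] F [ 0.3 -0.1 -1. ] w 0.0694 q [0.21 0.26 1.85 0.   1.03 1.79]
```

View pics/sc10.png

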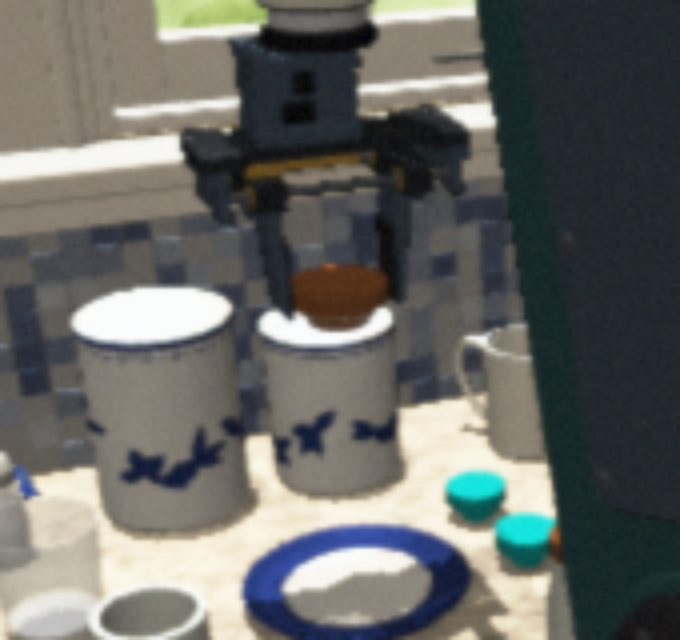

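```bash
python3 -m handwheel '[[0,-1.5,-1.7,0,0,0,0.6],[0,-2.7,-3.1,0,0,0,0.6],[0,-2.7,-3.1,0,0,0,0.6],[0,-2.7,-3.1,0,0,0,0.6],[0,-2.7,-3.1,0,0,0,0.6],[0,-1.8,-2.1,0,0,0,0.6],[2,-0.8,-0.8,0,0,0,0.6],[4,0,0,0,0,0,0.6],[2,0,0,0,0,0,0.6],[0,0,0,0,0,0,0.6],[0,0,0,0,0,0,0.6]]';python3 go.py .4692 .331 .095
```

```text
clock: 41.35
tcp_pos: [0.4696, 0.3284, 0.1146]
eef_rot: [[-0.002, 1.0, -0.001], [-0.001, -0.001, -1.0], [-1.0, -0.002, 0.001]]
wrist_force: [0.0, -0.0, 0.0]
grip_width: 0.0695
t 41.35 tcp [0.4696 0.3284 0.1146] rows cm [ 1.96 -0.04 -0.26] rotfix deg [-0.06  0.06  0.1 ] F [ 0. -0.  0.] w 0.0695 q [0.57 0.27 2.02 0.   0.86 2.14]
```

```bash
python3 -m handwheel '[[0.5,0,-0.2,0,0,0,0.6],[0.8,0,-0.05,0,0,0,0.6],[0.4,0,0,0,0,0,0.6],[0,0,0,0,0,0,0.6]]';python3 go.py .4692 .331 .079;python3 -c "
from h import *
d=get_image('scene')['pixels'];cv2.imwrite('pics/sc11.png',cv2.resize(d[170:300,90:230],None,fx=5,fy=5,interpolation=cv2.INTER_CUBIC))"
```

```text
clock: 41.75
tcp_pos: [0.4698, 0.3311, 0.0978]
eef_rot: [[-0.001, 1.0, -0.001], [-0.0, -0.001, -1.0], [-1.0, -0.001, 0.0]]
wrist_force: [1.0, -0.6, -1.4]
grip_width: 0.0698
t 41.75 tcp [0.4698 0.3311 0.0978] rows cm [ 1.88 -0.06  0.01] rotfix deg [-0.05  0.02  0.04] F [ 1.  -0.6 -1.4] w 0.0698 q [ 0.57  0.29  2.02 -0.    0.83  2.15]
```

View pics/sc11.png

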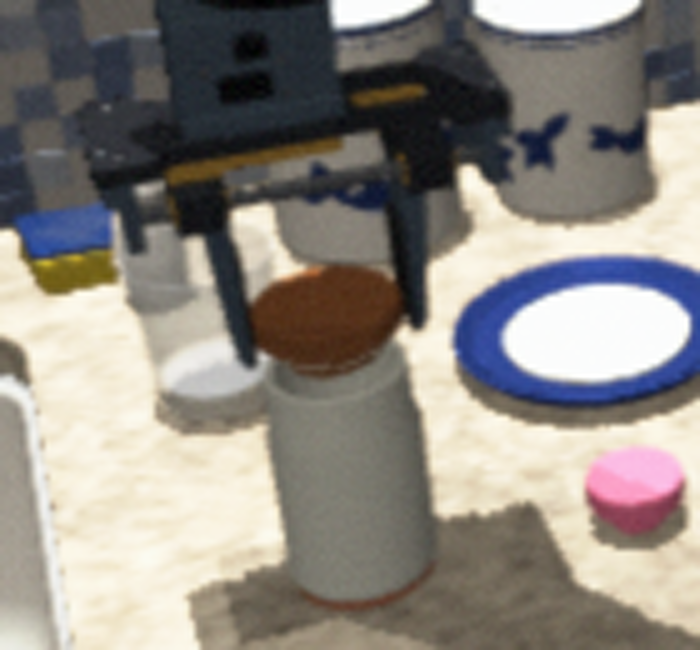

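Hovering above the xl jar, aligned in the scene view (lid 325,320, jar mouth 335,375). Lower.

```bash
python3 -m handwheel '[[0.5,-0.05,0,0,0,0,0.6],[0.5,0,0,0,0,0,0.6],[0.3,0,0,0,0,0,0.6],[0.2,0,0,0,0,0,0.6],[0,0,0,0,0,0,0.6]]';python3 -m handwheel '[[0.1,0,0,0,0,0,0.6],[0.1,0,0,0,0,0,0.6],[0,0,0,0,0,0,0.6]]';python3 -m handwheel '[[0.1,0,0,0,0,0,0.6],[0,0,0,0,0,0,0.6]]'
```

```text
clock: 42.3
tcp_pos: [0.4695, 0.3312, 0.083]
eef_rot: [[-0.0, 1.0, -0.001], [-0.0, -0.001, -1.0], [-1.0, -0.0, 0.0]]
wrist_force: [0.4, 0.5, -0.5]
grip_width: 0.0695
clock: 42.6
tcp_pos: [0.4696, 0.3313, 0.0813]
eef_rot: [[-0.0, 1.0, -0.001], [0.0, -0.001, -1.0], [-1.0, -0.0, -0.0]]
wrist_force: [0.2, 0.3, -1.2]
grip_width: 0.0697
clock: 42.8
tcp_pos: [0.4696, 0.3313, 0.0803]
eef_rot: [[-0.0, 1.0, -0.001], [0.0, -0.001, -1.0], [-1.0, -0.0, -0.0]]
wrist_force: [0.0, 0.7, 0.0]
grip_width: 0.0697
```

```bash
python3 -m handwheel '[[0.1,0,0,0,0,0,0.6],[0,0,0,0,0,0,0.6]]';python3 -m handwheel '[[0.1,0,0,0,0,0,0.6],[0,0,0,0,0,0,0.6]]';python3 -m handwheel '[[0.1,0,0,0,0,0,0.6],[0,0,0,0,0,0,0.6]]'
```

```text
clock: 43.0
tcp_pos: [0.4696, 0.3313, 0.0793]
eef_rot: [[-0.0, 1.0, -0.001], [-0.0, -0.001, -1.0], [-1.0, -0.0, 0.0]]
wrist_force: [-0.2, -0.3, -0.3]
grip_width: 0.0694
clock: 43.2
tcp_pos: [0.47, 0.3315, 0.0789]
eef_rot: [[0.0, 1.0, -0.001], [0.0, -0.001, -1.0], [-1.0, 0.0, -0.0]]
wrist_force: [-1.9, -0.7, 8.1]
grip_width: 0.0698
clock: 43.4
tcp_pos: [0.4704, 0.3317, 0.0785]
eef_rot: [[0.001, 1.0, -0.001], [0.001, -0.001, -1.0], [-1.0, 0.001, -0.001]]
wrist_force: [-4.0, -1.4, 16.3]
grip_width: 0.0694
```

```bash
python3 -m handwheel '[[-0.15,0,0,0,0,0,0.6],[0,0,0,0,0,0,0.75],[0,0,0,0,0,0,0.9],[0,0,0,0,0,0,0.95],[0,0,0,0,0,0,0.95],[-1,0,0,0,0,0,0.95],[-3,0,0,0,0,0,0.95],[-4,0,0,0,0,0,0.9],[-3,0,1,0,0,0,0.8],[0,0,3,0,0,0,0.7],[0,0.3,4,0,0,0,0.5],[0,0.3,4,0,0,0,0.3]]';python3 -m handwheel '[[0,0.3,4,0,0,0,0.2],[0,0.3,4,0,0,0,0.1],[0,0.3,4,0,0,0,0],[0,0,4,0,0,0,0],[0,0,4,0,0,0,0],[0,0,4,0,0,0,0],[0,0,4,0,0,0,0],[0,0,4,0,0,0,0],[0,0,0,0,0,0,0]]';python3 go.py .444 -.321 .1;python3 chk.py xl m
```

```text
clock: 44.6
tcp_pos: [0.4755, 0.2103, 0.1898]
eef_rot: [[0.001, 1.0, 0.0], [0.0, 0.0, -1.0], [-1.0, 0.001, -0.0]]
wrist_force: [1.2, -0.4, -0.2]
grip_width: 0.0531
clock: 45.5
tcp_pos: [0.4844, -0.1121, 0.1897]
eef_rot: [[0.001, 1.0, -0.004], [-0.001, -0.004, -1.0], [-1.0, 0.001, 0.001]]
wrist_force: [0.3, 0.5, -0.7]
grip_width: 0.0004
t 45.5 tcp [ 0.4844 -0.1121  0.1897] rows cm [ 8.98 -3.96 20.9 ] rotfix deg [-0.25  0.04 -0.06] F [ 0.3  0.5 -0.7] w 0.0004 q [-0.27  0.03  2.13 -0.    0.98  1.3 ]
xl top 0 [47.483   0.4702  0.3292]
xl top 0.007 [45.5086  0.4697  0.327 ]
xl scene 0 [53.3197  0.4672  0.3327]
xl scene 0.007 [44.7223  0.4575  0.3342]
m top 0 [34.5067  0.4637  0.0428]
m top 0.007 [33.2456  0.4632  0.0422]
m scene 0 [15.3168  0.4565  0.0518]
m scene 0.007 [12.2621  0.4535  0.0523]
```

View pics/chk_xl.png

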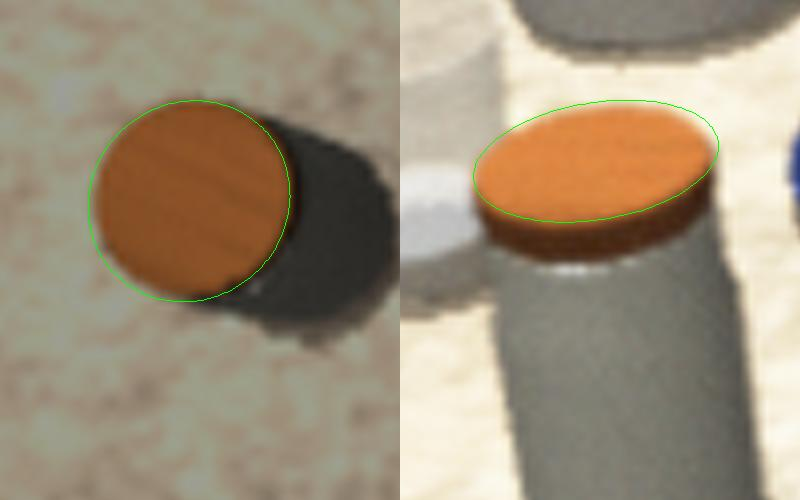

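```bash
python3 -m handwheel '[[2,-0.5,-2,0,0,0,0],[2,-0.5,-4,0,0,0,0],[2,-0.5,-4,0,0,0,0],[1.5,-0.3,-4,0,0,0,0],[1.5,0,-1.2,0,0,0,0],[0,0,0,0,0,0,0],[0,0,0,0,0,0,0]]' 12;python3 go.py .464 .043 .0695
```

```text
clock: 46.4
tcp_pos: [0.4663, 0.0439, 0.0991]
eef_rot: [[-0.0, 1.0, 0.001], [-0.0, 0.001, -1.0], [-1.0, -0.0, 0.0]]
wrist_force: [-0.4, 0.6, 1.2]
grip_width: 0.0005
t 46.4 tcp [0.4663 0.0439 0.0991] rows cm [ 2.96 -0.23  0.09] rotfix deg [0.06 0.   0.02] F [-0.4  0.6  1.2] w 0.0005 q [ 0.04  0.13  2.23 -0.    0.78  1.61]
```

```bash
python3 -m handwheel '[[0.5,-0.2,0.1,0,0,0,0],[0.8,0,0,0,0,0,0],[0.6,0,0,0,0,0,0],[0.3,0,0,0,0,0,0],[0,0,0,0,0,0,0]]';python3 -m handwheel '[[0.2,0,0,0,0,0,0],[0.1,0,0,0,0,0,0],[0,0,0,0,0,0,0]]';python3 -m handwheel '[[0.1,0,0,0,0,0,0],[0.1,0,0,0,0,0,0],[0,0,0,0,0,0,0]]'
```

```text
clock: 46.9
tcp_pos: [0.464, 0.0421, 0.0763]
eef_rot: [[-0.001, 1.0, -0.001], [-0.0, -0.001, -1.0], [-1.0, -0.001, 0.0]]
wrist_force: [-0.4, -0.9, -0.1]
grip_width: 0.0005
clock: 47.2
tcp_pos: [0.4644, 0.0423, 0.0738]
eef_rot: [[0.0, 1.0, -0.001], [0.0, -0.001, -1.0], [-1.0, 0.0, -0.0]]
wrist_force: [0.0, 0.8, 0.4]
grip_width: 0.0005
clock: 47.5
tcp_pos: [0.4643, 0.0424, 0.0717]
eef_rot: [[-0.0, 1.0, -0.001], [0.0, -0.001, -1.0], [-1.0, -0.0, -0.0]]
wrist_force: [-0.8, -1.3, 0.3]
grip_width: 0.0006
```

```bash
python3 -m handwheel '[[0.1,0,0,0,0,0,0],[0,0,0,0,0,0,0]]';python3 -m handwheel '[[0.1,0,0,0,0,0,0],[0,0,0,0,0,0,0]]';python3 -m handwheel '[[0.05,0,0,0,0,0,0],[0,0,0,0,0,0,0]]'
```

```text
clock: 47.7
tcp_pos: [0.4643, 0.0423, 0.0708]
eef_rot: [[-0.0, 1.0, -0.001], [-0.0, -0.001, -1.0], [-1.0, -0.0, 0.0]]
wrist_force: [0.5, -0.3, -0.1]
grip_width: 0.0006
clock: 47.9
tcp_pos: [0.4643, 0.0423, 0.0697]
eef_rot: [[-0.0, 1.0, -0.001], [-0.0, -0.001, -1.0], [-1.0, -0.0, 0.0]]
wrist_force: [-0.6, 0.1, 0.8]
grip_width: 0.0004
clock: 48.1
tcp_pos: [0.4644, 0.0423, 0.0693]
eef_rot: [[-0.0, 1.0, -0.001], [0.0, -0.001, -1.0], [-1.0, -0.0, -0.0]]
wrist_force: [-0.2, -0.7, 0.0]
grip_width: 0.0005
```

```bash
python3 -m handwheel '[[0.1,0,0,0,0,0,0],[0,0,0,0,0,0,0]]';python3 -m handwheel '[[0.1,0,0,0,0,0,0],[0,0,0,0,0,0,0]]'
```

```text
clock: 48.3
tcp_pos: [0.465, 0.0424, 0.0691]
eef_rot: [[0.001, 1.0, -0.001], [-0.0, -0.001, -1.0], [-1.0, 0.001, 0.0]]
wrist_force: [-3.9, -0.9, 14.6]
grip_width: 0.0006
clock: 48.5
tcp_pos: [0.4657, 0.0424, 0.0691]
eef_rot: [[0.002, 1.0, -0.001], [0.0, -0.001, -1.0], [-1.0, 0.002, -0.0]]
wrist_force: [-9.0, -0.8, 33.2]
grip_width: 0.0007
```

```bash
python3 -m handwheel '[[-0.5,0,0,0,0,0,0],[-2,0,0,0,0,0,0],[-4,0,0,0,0,0,0],[-2,0,2,0,0,0,0],[0,-0.2,4,0,0,0,0],[0,-0.3,4,0,0,0,0],[0,-0.3,4,0,0,0,0],[0,-0.3,4,0,0,0,0],[0,-0.3,4,0,0,0,0],[0,-0.3,4,0,0,0,0],[0,-0.2,4,0,0,0,0],[0,0,4,0,0,0,0]]';python3 -m handwheel '[[0,0,2.5,0,0,0,0],[0,0,0,0,0,0,0],[0,0,0,0,0,0,0]]';python3 go.py .443 -.321 .075
```

```text
clock: 49.7
tcp_pos: [0.4445, -0.2993, 0.1523]
eef_rot: [[0.0, 1.0, -0.001], [0.0, -0.001, -1.0], [-1.0, 0.0, -0.0]]
wrist_force: [-0.1, 0.4, -0.1]
grip_width: 0.0004
clock: 50.0
tcp_pos: [0.4447, -0.3226, 0.152]
eef_rot: [[-0.0, 1.0, -0.002], [0.001, -0.002, -1.0], [-1.0, -0.0, -0.001]]
wrist_force: [0.5, 0.7, -0.3]
grip_width: 0.0003
t 50.0 tcp [ 0.4447 -0.3226  0.152 ] rows cm [ 7.7  -0.16 -0.15] rotfix deg [-0.11 -0.03  0.03] F [ 0.5  0.7 -0.3] w 0.0003 q [-0.67  0.17  2.05  0.    0.92  0.9 ]
```

```bash
python3 -m handwheel '[[2,-0.1,-0.1,0,0,0,0],[3,0,0,0,0,0,0],[1.5,0,0,0,0,0,0],[0.5,0,0,0,0,0,0],[0,0,0,0,0,0,0],[0,0,0,0,0,0,0]]';python3 -m handwheel '[[0.3,0,0,0,0,0,0],[0.2,0,0,0,0,0,0],[0,0,0,0,0,0,0]]';python3 -m handwheel '[[0.1,0,0,0,0,0,0],[0.1,0,0,0,0,0,0],[0,0,0,0,0,0,0]]'
```

```text
clock: 50.6
tcp_pos: [0.4446, -0.3218, 0.0833]
eef_rot: [[0.001, 1.0, -0.001], [-0.001, -0.001, -1.0], [-1.0, 0.001, 0.001]]
wrist_force: [-0.1, -0.1, 0.6]
grip_width: 0.0004
clock: 50.9
tcp_pos: [0.444, -0.3217, 0.0774]
eef_rot: [[0.0, 1.0, -0.001], [-0.0, -0.001, -1.0], [-1.0, 0.0, 0.0]]
wrist_force: [0.5, -0.0, 0.7]
grip_width: 0.0003
clock: 51.2
tcp_pos: [0.4439, -0.3216, 0.0752]
eef_rot: [[-0.0, 1.0, -0.001], [0.0, -0.001, -1.0], [-1.0, -0.0, -0.0]]
wrist_force: [0.2, 0.3, -1.1]
grip_width: 0.0005
```

```bash
python3 -m handwheel '[[0.3,0,0,0,0,0,0],[0.3,0,0,0,0,0,0],[0,0,0,0,0,0,0]]';python3 -m handwheel '[[0.15,0,0,0,0,0,0],[0.15,0,0,0,0,0,0],[0,0,0,0,0,0,0]]'
```

```text
clock: 51.5
tcp_pos: [0.4437, -0.3214, 0.0688]
eef_rot: [[-0.001, 1.0, -0.001], [0.0, -0.001, -1.0], [-1.0, -0.001, -0.0]]
wrist_force: [-0.7, -0.4, -0.6]
grip_width: 0.0008
clock: 51.8
tcp_pos: [0.4439, -0.3216, 0.0661]
eef_rot: [[-0.0, 1.0, -0.001], [0.0, -0.001, -1.0], [-1.0, -0.0, -0.0]]
wrist_force: [0.2, 0.8, -0.1]
grip_width: 0.0005
```

```bash
python3 -m handwheel '[[0.15,0,0,0,0,0,0],[0.15,0,0,0,0,0,0],[0,0,0,0,0,0,0]]';python3 -m handwheel '[[0.15,0,0,0,0,0,0],[0.15,0,0,0,0,0,0],[0,0,0,0,0,0,0]]'
```

```text
clock: 52.1
tcp_pos: [0.4439, -0.3216, 0.0631]
eef_rot: [[-0.0, 1.0, -0.001], [0.0, -0.001, -1.0], [-1.0, -0.0, -0.0]]
wrist_force: [0.5, 0.8, -0.0]
grip_width: 0.0004
clock: 52.4
tcp_pos: [0.4439, -0.3216, 0.0601]
eef_rot: [[-0.0, 1.0, -0.001], [0.0, -0.001, -1.0], [-1.0, -0.0, -0.0]]
wrist_force: [0.4, 0.2, -0.4]
grip_width: 0.0005
```

```bash
python3 -m handwheel '[[0.1,0,0,0,0,0,0],[0.1,0,0,0,0,0,0],[0,0,0,0,0,0,0]]';python3 -m handwheel '[[0.1,0,0,0,0,0,0],[0,0,0,0,0,0,0]]';python3 -m handwheel '[[0.1,0,0,0,0,0,0],[0,0,0,0,0,0,0]]'
```

```text
clock: 52.7
tcp_pos: [0.4439, -0.3216, 0.0582]
eef_rot: [[-0.0, 1.0, -0.001], [0.0, -0.001, -1.0], [-1.0, -0.0, -0.0]]
wrist_force: [-0.7, 0.3, -0.1]
grip_width: 0.0003
clock: 52.9
tcp_pos: [0.444, -0.3216, 0.0572]
eef_rot: [[-0.0, 1.0, -0.001], [0.0, -0.001, -1.0], [-1.0, -0.0, -0.0]]
wrist_force: [-0.4, -0.4, 0.1]
grip_width: 0.0004
clock: 53.1
tcp_pos: [0.4445, -0.3221, 0.0571]
eef_rot: [[0.001, 1.0, -0.001], [-0.001, -0.001, -1.0], [-1.0, 0.001, 0.001]]
wrist_force: [-3.2, 1.4, 12.2]
grip_width: 0.0003
```

```bash
python3 -m handwheel '[[-0.5,0,0,0,0,0,0],[-2,0,0,0,0,0,0],[-4,0,0,0,0,0,0],[-3,1.5,-1.5,0,0,0,0],[0,3,-2.4,0,0,0,0],[0,3.5,-2.8,0,0,0,0],[0,3.5,-2.8,0,0,0,0],[0,3.5,-2.8,0,0,0,0],[0,3.5,-2.8,0,0,0,0],[0,3,-2.4,0,0,0,0],[0,1,-0.8,0,0,0,0],[0,0,0,0,0,0,0]]';python3 go.py .672 -.138 .09
```

```text
clock: 54.3
tcp_pos: [0.6699, -0.1378, 0.1511]
eef_rot: [[-0.0, 1.0, 0.001], [0.0, 0.001, -1.0], [-1.0, -0.0, -0.0]]
wrist_force: [-1.0, -0.5, 0.3]
grip_width: 0.0005
t 54.3 tcp [ 0.6699 -0.1378  0.1511] rows cm [6.11 0.21 0.02] rotfix deg [ 0.05 -0.01  0.01] F [-1.  -0.5  0.3] w 0.0005 q [-0.24  0.38  1.78  0.    0.98  1.33]
```

```bash
python3 -m handwheel '[[1.5,0.1,0,0,0,0,0],[2.5,0,0,0,0,0,0],[1.5,0,0,0,0,0,0],[0.4,0,0,0,0,0,0],[0,0,0,0,0,0,0],[0,0,0,0,0,0,0]]';python3 -m handwheel '[[0.2,0,0,0,0,0,0],[0.1,0,0,0,0,0,0],[0,0,0,0,0,0,0]]';python3 go.py .672 -.138 .0825
```

```text
clock: 54.9
tcp_pos: [0.6705, -0.1393, 0.093]
eef_rot: [[0.001, 1.0, -0.001], [-0.0, -0.001, -1.0], [-1.0, 0.001, 0.0]]
wrist_force: [0.8, -0.1, 0.3]
grip_width: 0.0005
clock: 55.2
tcp_pos: [0.6703, -0.1389, 0.0896]
eef_rot: [[0.0, 1.0, -0.001], [-0.0, -0.001, -1.0], [-1.0, 0.0, 0.0]]
wrist_force: [0.2, 0.6, -0.4]
grip_width: 0.0007
t 55.2 tcp [ 0.6703 -0.1389  0.0896] rows cm [ 0.71  0.17 -0.09] rotfix deg [-0.05  0.01 -0.02] F [ 0.2  0.6 -0.4] w 0.0007 q [-0.24  0.46  1.8  -0.    0.88  1.33]
```

```bash
python3 -m handwheel '[[0.2,0,0,0,0,0,0],[0.2,0,0,0,0,0,0],[0.2,0,0,0,0,0,0],[0,0,0,0,0,0,0]]';python3 -m handwheel '[[0.1,0,0,0,0,0,0],[0,0,0,0,0,0,0]]';python3 -m handwheel '[[0.1,0,0,0,0,0,0],[0,0,0,0,0,0,0]]'
```

```text
clock: 55.6
tcp_pos: [0.67, -0.1388, 0.0829]
eef_rot: [[-0.001, 1.0, -0.001], [0.0, -0.001, -1.0], [-1.0, -0.001, -0.0]]
wrist_force: [-0.4, -0.4, -0.6]
grip_width: 0.0005
clock: 55.8
tcp_pos: [0.6702, -0.1389, 0.0823]
eef_rot: [[-0.0, 1.0, -0.001], [0.0, -0.001, -1.0], [-1.0, -0.0, -0.0]]
wrist_force: [0.2, 0.6, -0.6]
grip_width: 0.0008
clock: 56.0
tcp_pos: [0.6706, -0.139, 0.0821]
eef_rot: [[0.001, 1.0, -0.001], [-0.0, -0.001, -1.0], [-1.0, 0.001, 0.0]]
wrist_force: [-2.7, 0.6, 8.1]
grip_width: 0.0003
```

```bash
python3 -m handwheel '[[-0.5,0,0,0,0,0,0],[-2,0,0,0,0,0,0],[-4,0,0,0,0,0,0],[-4,-1,1,0,0,0,0.2],[-2,-1.5,3,0,0,0,0.3],[0,-1.5,4,0,0,0,0.4],[0,-2,4,0,0,0,0.5],[0,-2,4,0,0,0,0.5],[0,-2,4,0,0,0,0.5],[0,-2,4,0,0,0,0.5],[0,-2,4,0,0,0,0.5],[0,-2,4,0,0,0,0.5]]';python3 -m handwheel '[[0,-2,4,0,0,0,0.5],[0,-2,4,0,0,0,0.5],[0,-2,4,0,0,0,0.5],[0,-1,2,0,0,0,0.5],[0,0,0,0,0,0,0.5],[0,0,0,0,0,0,0.5]]';python3 go.py;python3 chk.py m xl s l;python3 -c "
from h import *
for n in('scene','top'): cv2.imwrite(f'pics/fin_{n}.png',get_image(n)['pixels'])"
```

```text
clock: 57.2
tcp_pos: [0.5088, -0.4603, 0.2067]
eef_rot: [[0.0, 1.0, -0.001], [-0.0, -0.001, -1.0], [-1.0, 0.0, 0.0]]
wrist_force: [0.6, -0.2, 1.2]
grip_width: 0.0455
clock: 57.8
tcp_pos: [0.4398, -0.5982, 0.2061]
eef_rot: [[-0.0, 1.0, -0.001], [0.001, -0.001, -1.0], [-1.0, -0.0, -0.001]]
wrist_force: [0.7, -0.1, -0.3]
grip_width: 0.0454
t 57.8 tcp [ 0.4398 -0.5982  0.2061] rows cm [0. 0. 0.] rotfix deg [-0.08 -0.03  0.01] F [ 0.7 -0.1 -0.3] w 0.0454 q [-0.97  0.41  1.62  0.    1.11  0.6 ]
m top 0 [32.0845  0.4637  0.0428]
m top 0.007 [30.9181  0.4632  0.0425]
m scene 0 [19.2386  0.4615  0.0493]
m scene 0.007 [17.8463  0.4535  0.0523]
xl top 0 [46.1164  0.4702  0.3295]
xl top 0.007 [44.1601  0.4697  0.3272]
xl scene 0 [53.5438  0.4672  0.3327]
xl scene 0.007 [44.8516  0.4575  0.3342]
s top 0 [47.5658  0.443  -0.3208]
s top 0.007 [46.6428  0.4427 -0.3193]
s scene 0 [ 3.8451  0.4455 -0.3178]
s scene 0.007 [ 3.6323  0.4467 -0.3173]
l top 0 [45.2195  0.6728 -0.1385]
l top 0.007 [43.8534  0.6712 -0.138 ]
l scene 0 [ 0.3537  0.6615 -0.1495]
l scene 0.007 [-0.1554  0.662  -0.145 ]
```

View pics/chk_m.png

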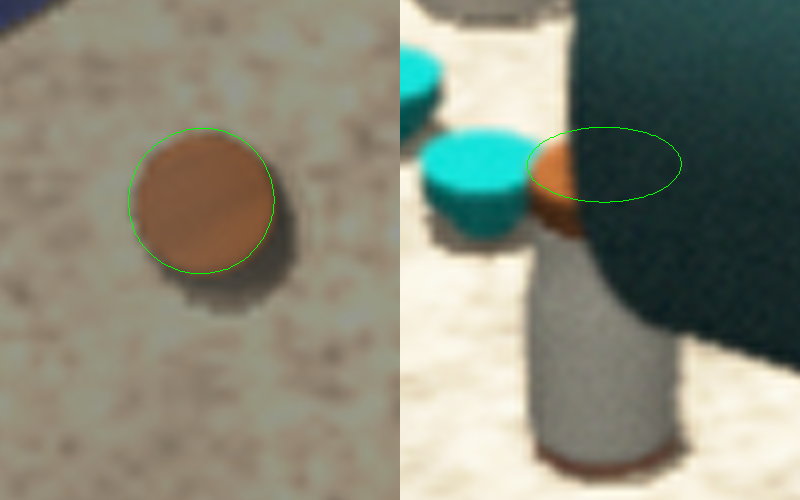

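View pics/fin_top.png

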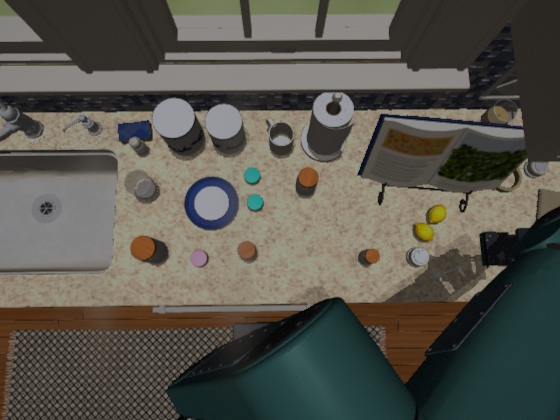

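View pics/fin_scene.png

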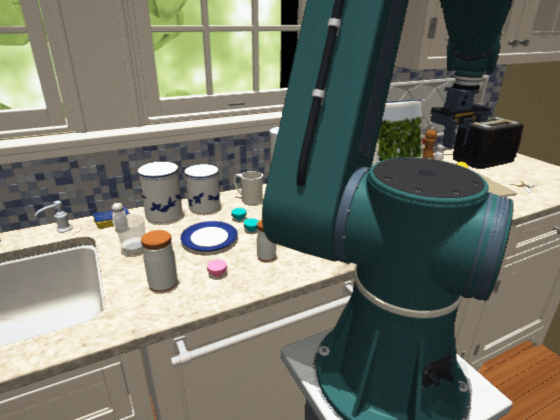

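```bash
python3 -c "
from bench import ticket; print(ticket.close_job())"
```

```text
the job is handed in; nothing more can be done
None
```

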